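# Stand the leg blanks in the jig and lock the quick-release

## Task

Two or three furniture-leg blanks have fallen over on the bench: stand every one of them upright, flat square end down and round foot up, side by side in the slot between the two jaws of the clamping jig. Then turn the hexagonal adjuster nut until the cam lever meets firm resistance about midway through its swing, and close the lever all the way so that the blanks are clamped. Leave the glue bottle, the tin and the tape measure where they are.

Things in the scene. Friction and masses are not known exactly. Their poses are not given: they have to be found in the camera images.
- blank1_mid (a point): wooden leg blank, 44 x 44 mm, 100 mm long, 140 g: square for 74 mm from its flat bottom, then a round tapered foot (43 to 34 mm across). It starts lying on a square side. The point is its centre: 50 mm from either end, 22 mm in from the sides. z runs along it from flat bottom to round foot; x and y are square to its sides. Of the four blanks two or three are present
- blank2_mid (a point): wooden leg blank, 44 x 44 mm, 100 mm long, 140 g: square for 74 mm from its flat bottom, then a round tapered foot (43 to 34 mm across). It starts lying on a square side. The point is its centre: 50 mm from either end, 22 mm in from the sides. z runs along it from flat bottom to round foot; x and y are square to its sides. Of the four blanks two or three are present
- blank3_mid (a point): wooden leg blank, 44 x 44 mm, 100 mm long, 140 g: square for 74 mm from its flat bottom, then a round tapered foot (43 to 34 mm across). It starts lying on a square side. The point is its centre: 50 mm from either end, 22 mm in from the sides. z runs along it from flat bottom to round foot; x and y are square to its sides. Of the four blanks two or three are present
- blank4_mid (a point): wooden leg blank, 44 x 44 mm, 100 mm long, 140 g: square for 74 mm from its flat bottom, then a round tapered foot (43 to 34 mm across). It starts lying on a square side. The point is its centre: 50 mm from either end, 22 mm in from the sides. z runs along it from flat bottom to round foot; x and y are square to its sides. Of the four blanks two or three are present
- slot_mid (a point): middle of the jig's slot, on top of its 12 mm plywood bed; fixed to the jig. x: from the fixed jaw (nearer the robot) to the moving jaw; y: left along the slot; z: up. Both jaws are 320 mm long (160 mm each way from here), 25 mm above the bed. Fixed jaw: inner face x = -26 mm, outer -52 mm. Moving jaw at the start: inner face x = +29 to +36 mm, 20 mm thick. Above the slot all is clear
- nut_mid (a point): centre (half-way up) of the upright steel hexagonal adjuster nut, 46 mm across flats, 40 mm tall, on the jig's grey housing behind the moving jaw (housing: x = 86 to 176 mm, y = -130 to 130 mm from slot_mid, top 40 mm over the bed). The point is 26 mm above the housing's top. The nut does not rise or sink. Its x axis is square to one pair of flats and turns with it
- nut (a joint): turn of the adjuster nut, rad, 0 to 9; grows clockwise seen from above and then moves the moving jaw towards the fixed one, 2 mm per rad. Takes about 0.6 N m and stays where it is left. The setting that gives resistance midway differs from start to start (the jaw's place varies unseen by some mm), lies 1 to 5 rad on from the start, and must be felt at the lever
- lever_post (a point): centre of the gripping part of the upright black round grip on the end of the cam lever: 20 mm in diameter, free from 20 mm below this point (the lever's top) to 20 mm above it. It goes round lever_pivot at 105 mm, level
- lever_pivot (a point): the cam lever's vertical axis, on top of the jig's housing; it rides with the moving jaw as the nut is turned. Axes parallel to those of slot_mid. The open lever points to +x, 18 degrees towards -y; the closed one points to -y, 14 degrees towards -x
- lever (a joint): cam lever angle, rad: 0 open, 1.5 closed on its stop; grows clockwise from above. Closing feeds the moving jaw 14 mm x (cos(1.45 - angle) - 0.12). It moves at 1.2 N at the grip till the jaw bears on blanks; then the push grows to 5 to 13 N and it springs back if let go midway; near closed it is past dead centre and stays. Well set, resistance begins at 0.5 to 0.9 rad
- jaw (a joint): how far the sprung moving jaw is pressed back by the blanks, m: 0 when it bears on nothing, up to 0.016 (35 N per mm). With the nut well set and the lever closed about 0.004
- glue: a yellow glue bottle, 60 mm in diameter and 160 mm tall, standing; origin at the centre of its underside. Leave it alone
- tin: a steel tin, 90 mm in diameter and 100 mm tall, standing; origin at the centre of its underside. Leave it alone
- tape: a tape measure in its yellow and black case, 75 x 65 mm and 40 mm tall, lying flat; origin at the centre of its underside. Leave it alone
Not all that is in view belongs to the job. Leave any blue, orange or red look-alike of the part that bears blank1_mid alone.

How it is judged:
On the way, in this order (a step that is already met when the one before it is completed fails the run):
1. every blank stands upright, foot up, on the bed of the jig between the jaws (angle between each of blank1_mid, blank2_mid, blank3_mid, blank4_mid's own z axis and vertical below 0.12 rad and x of blank1_mid in the frame of slot_mid between -0.016 and 0.022 m and y of blank1_mid in the frame of slot_mid between -0.15 and 0.15 m and z of blank1_mid in the frame of slot_mid between 0.04 and 0.056 m and x of blank2_mid in the frame of slot_mid between -0.016 and 0.022 m and y of blank2_mid in the frame of slot_mid between -0.15 and 0.15 m and z of blank2_mid in the frame of slot_mid between 0.04 and 0.056 m and x of blank3_mid in the frame of slot_mid between -0.016 and 0.022 m and y of blank3_mid in the frame of slot_mid between -0.15 and 0.15 m and z of blank3_mid in the frame of slot_mid between 0.04 and 0.056 m and x of blank4_mid in the frame of slot_mid between -0.016 and 0.022 m and y of blank4_mid in the frame of slot_mid between -0.15 and 0.15 m and z of blank4_mid in the frame of slot_mid between 0.04 and 0.056 m), for 0.2 s.
2. with the blanks standing there, the lever meets firm resistance midway: it is between a quarter and four fifths of its swing and the jaw is pressed back over 1 mm (all of step 1 and value of joint lever between 0.4 and 1.2 rad and value of joint jaw above 0.001 m), for 0.05 s.
3. the lever is fully closed (value of joint lever above 1.35 rad), for 0.2 s.
At the end, for the whole second after the job is handed in: the lever is closed (over 1.35 rad); every blank stands upright (within 7 degrees), foot up, on the jig's bed between the jaws and at rest; the jaw is pressed back 1.2 to 7.5 mm, as it is when the resistance began about midway (0.4 to 1.0 rad) (all of step 1 and value of joint lever above 1.35 rad and value of joint jaw between 0.0012 and 0.0075 m and linear speed of each of blank1, blank2, blank3, blank4 below 0.02 m/s); the robot touches nothing.
It fails at once if the glue bottle is moved over 40 mm or tipped (distance of glue from where it was at the start of the episode above 0.04 m or angle between glue's own z axis and vertical above 0.3 rad).
It fails at once if the tin is moved over 40 mm or tipped (distance of tin from where it was at the start of the episode above 0.04 m or angle between tin's own z axis and vertical above 0.3 rad).
It fails at once if the tape measure is moved over 40 mm or tipped (distance of tape from where it was at the start of the episode above 0.04 m or angle between tape's own z axis and vertical above 0.3 rad).
Of blank1, blank2, blank3, blank4 only 2 to 3 are there at a start; the rules pass over those that are not, and their reading is None.
At some moment in a run one of blank1, blank2, blank3, blank4 may be knocked a few centimetres aside while the robot is not near it.
Once in a run the grip may slacken for a moment while it holds something.
It also fails if it takes over 210 s, if anything falls off the work surface, if the arm or the gripper's body presses on something with over 40 N, if the wrist force passes 120 N, or if a joint passes its speed limit or range.

## Robot

A 6-joint arm with a two-finger parallel gripper is mounted at the origin on the work surface. World frame = base frame: x ahead of the robot, y to its left, z up, the work surface at z = 0. Lengths are in m, angles in rad, forces in N, time in s.
With the tool pointing down it reaches from about 0.325 to 0.85 m from the base axis. Payload 4.4 kg.
Tool frame: the origin (TCP) lies midway between the tips of the shut fingers; the grasp point (between the pads) lies 19 mm behind it; y points along the fingers, x is the direction in which the jaws open and shut, and the axes are right-handed (so a half turn about y gives the same grasp; the last joint's range is limited). The gripper opens to 94 mm and grips with 3 to 60 N. Pads are 16 mm wide; open, the fingers measure 119 mm over their backs; the gripper's body (75 mm by 177 mm) begins 78 mm behind the grasp point.
Start: joints at [-1.433, 0.207, 1.542, -0, 1.393, -0.15], TCP at [0.163, -0.551, 0.205] pointing down, gripper open.
Joint ranges: [-2.73, 2.73], [-0.86, 2.22], [0.23, 2.46], [-1.11, 4.25], [0.08, 2.63], [-2.82, 2.82]. Speed limits (rad/s): [2.79, 2.79, 3.14, 3.14, 3.14, 3.14].

## Interface

Orientations are given as a rotation vector (axis times angle).
In Python, from plant import * gives the robot as it stands.
- The arm moves only by the shell command python3 -m inch 'ROWS' [OPENING] [FORCE]. ROWS is JSON, a list of rows, each a list of 4 numbers: the shift along the tool's x, y, z in mm, then the turn about the tool's y in degrees. In form: [[tx, ty, tz, spin], ...]. A call has 1 to 20 rows; each row is the pose to reach, as a shift and turn from the pose commanded when the call began, along the tool's axes at that moment; what a row does not reach only later rows make up. A row lasts 1/12 s, in which the tool goes at most 41.7 mm and 7.16 degrees, less where a joint would pass 70% of its speed; a pose out of reach is approached as far as the arm can. A call with a gripper value outside its range is refused whole. OPENING is the closure, from 0 (fully open) to 1 (shut), set as the call begins (- or left out, the last holds). The fingers move at their own pace and stop on an object; FORCE is the grip in N (left out, the last holds). Time passes only in rows, so rows that repeat a pose let the fingers close. It gives the time, the measured TCP pose, the force and the opening at its end, in the units of the state.
- state(): the state, without advancing time (a new reading comes with each control period).
- get_image(name): name is "scene" or "top" or "wrist"; returns a dict with "pixels" (480x640x3 uint8, red, green, blue), "mtx" (3x3 intrinsics, pixels), "D" ([k1, k2, p1, p2, k3] as OpenCV has them; the pictures are not rectified), "xyz" and "attitude" of the camera in the world. Camera axes: x right, y down, z forward; pixel columns grow to the right and rows downward; lengths in m; the calibration is good to about 2 mm. A picture is of the moment at which its call begins. There is no depth.
- job_done(): hands the job in, once; it reports no verdict.
The state is a dict: "time_s": time; "joint_pos": joint angles; "dq": joint speeds; "effort": joint torques, N m; "position": TCP position; "tool_rot": TCP orientation; "ft_force": force on the tool from outside, world axes, zero at the start; "wrist_torque": the same for the moment, N m; "opening": opening from 0.0 (shut) to 1.0 (fully open).
Only numpy, scipy, OpenCV 4.12 (cv2) and the standard library are available. Lean on these libraries where they do the work, as an engineer would, in place of code of your own. Each camera call takes 0.05 s, during which the arm holds its last target.

## Working session

There is one attempt and no reset: what is moved stays moved. The work goes in short steps, Python scripts to look and compute and a shell command to move; the robot and the scene stay as the last step left them, time stands still between calls to the robot, and variables do not carry over. Pictures are saved under pics/ and viewed, and the job is handed in when it is done.

```bash
ls; mkdir -p pics
python3 - <<'E'
from plant import *
import cv2
print(state())
for n in ("scene","top","wrist"):
    im=get_image(n); cv2.imwrite(f"pics/{n}0.png",im["pixels"][:,:,::-1]); print(n,im["mtx"],im["D"],im["xyz"],im["attitude"])
E
```

```text
pics
{'time_s': 0.0, 'joint_pos': array([-1.43349494e+00,  2.07395481e-01,  1.54292009e+00, -2.90587036e-05,
        1.39346827e+00, -1.50460766e-01]), 'dq': array([-0.00081868,  0.00157889,  0.00124243, -0.00068613, -0.00068568,
        0.00020015]), 'effort': array([ 1.15660507e-03, -3.70874083e+01, -2.81413579e+01,  6.98958384e-02,
        3.60606518e-02, -1.65206166e-04]), 'position': array([ 0.16308177, -0.55057034,  0.20432077]), 'tool_rot': array([-1.33011372,  0.99571384, -0.99312226]), 'ft_force': array([ 0.43654092,  0.23415627, -0.44302317]), 'wrist_torque': array([-0.06509079,  0.00755355,  0.02004734]), 'opening': 1.000952733516633}
scene [[452.07548805   0.         319.89458973]
 [  0.         452.07548805 234.12111492]
 [  0.           0.           1.        ]] [0.02193053 0.         0.         0.         0.        ] [0.86088131 0.37344137 0.94355636] [-0.86765792 -2.72480497  0.78772575]
top [[589.80107032   0.         323.35830343]
 [  0.         589.80107032 249.86648868]
 [  0.           0.           1.        ]] [0.06023725 0.         0.         0.         0.        ] [ 0.42636278 -0.0592047   1.31722855] [-2.14182905  2.19463178 -0.13346594]
wrist [[418.50593274   0.         321.70436466]
 [  0.         418.50593274 236.88924488]
 [  0.           0.           1.        ]] [0.02166578 0.         0.         0.         0.        ] [ 0.2415767  -0.52762362  0.38395408] [ 2.32446521 -1.73412744 -0.255611  ]
```

View pics/scene0.png

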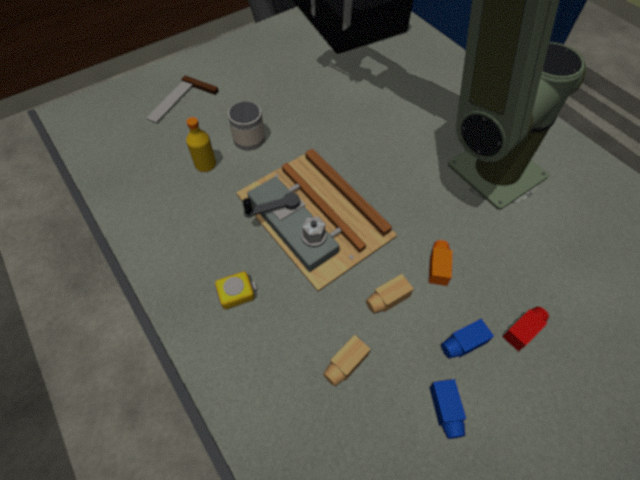

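View pics/top0.png

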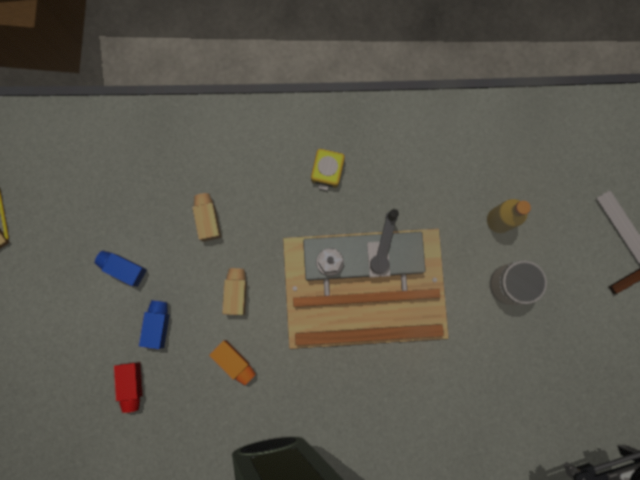

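View pics/wrist0.png

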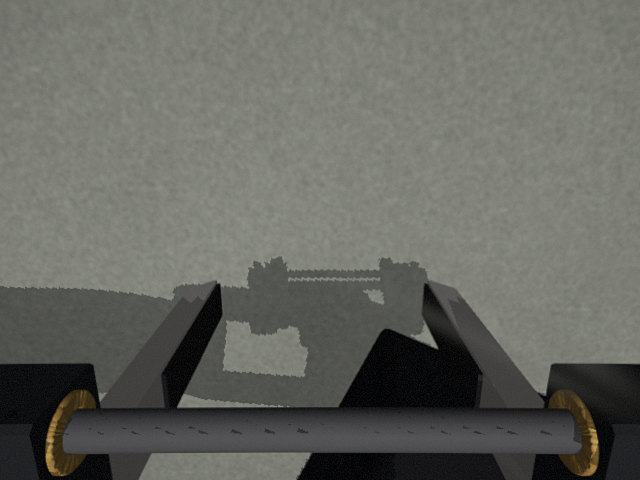

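The work pieces are the two plain-wood blanks, at top (206,217) and (234,292). What could be mistaken for them: blue (120,267) and (154,325), red (127,387), orange (233,362), the brown jaws, and the hammer handle at (627,280). I'll check them in a close crop and measure.

```bash
cat > h.py <<'E'
from plant import *
import cv2, numpy as np
from scipy.spatial.transform import Rotation as R
def ray(im,uv):
    p=cv2.undistortPoints(np.array(uv,float).reshape(-1,1,2),im["mtx"],np.array(im["D"])).reshape(-1,2)
    d=np.c_[p,np.ones(len(p))]@R.from_rotvec(im["attitude"]).as_matrix().T
    return np.array(im["xyz"]),d
def onz(im,uv,z):
    o,d=ray(im,uv); return o+d*((z-o[2])/d[:,2])[:,None]
def proj(im,P):
    Rm=R.from_rotvec(im["attitude"]).as_matrix()
    r=cv2.Rodrigues(Rm.T)[0]; t=-Rm.T@np.array(im["xyz"])
    return cv2.projectPoints(np.array(P,float).reshape(-1,1,3),r,t,im["mtx"],np.array(im["D"]))[0].reshape(-1,2)
def tri(ims,uvs):
    A=0;b=0
    for im,uv in zip(ims,uvs):
        o,d=ray(im,[uv]); d=d[0]/np.linalg.norm(d[0]); M=np.eye(3)-np.outer(d,d); A=A+M; b=b+M@o
    return np.linalg.solve(A,b)
def grab(n,name):
    im=get_image(n); cv2.imwrite(f"pics/{name}.png",im["pixels"][:,:,::-1]); return im
E
python3 - <<'E'
from h import *
t=get_image("top"); s=get_image("scene")
a=t["pixels"][180:380,180:460]; b=s["pixels"][140:400,210:420]
cv2.imwrite("pics/c1.png",cv2.resize(a,None,fx=2.8,fy=2.8,interpolation=cv2.INTER_CUBIC)[:,:,::-1])
cv2.imwrite("pics/c2.png",cv2.resize(b,None,fx=2.3,fy=2.3,interpolation=cv2.INTER_CUBIC)[:,:,::-1])
hsv=cv2.cvtColor(t["pixels"],cv2.COLOR_RGB2HSV)
print(hsv[222,206],hsv[295,234],hsv[320,360],hsv[335,360])
for (x0,y0,x1,y1) in [(185,185,225,248),(215,260,255,325)]:
    m=np.zeros(hsv.shape[:2],np.uint8)
    m[y0:y1,x0:x1]=cv2.inRange(hsv,(8,70,60),(25,255,255))[y0:y1,x0:x1]
    c=max(cv2.findContours(m,0,1)[0],key=cv2.contourArea)
    r=cv2.minAreaRect(c); print(r,cv2.contourArea(c))
    print(onz(t,cv2.boxPoints(r),0.044).round(4).tolist(), onz(t,[r[0]],0.044))
E
```

```text
[ 17 112 143] [ 17 111 142] [ 16 116 141] [ 12 155 112]
((205.13462829589844, 216.173095703125), (47.460105895996094, 22.553354263305664), 78.69007110595703) 920.5
[[0.6973, 0.215, 0.044], [0.7061, 0.167, 0.044], [0.6029, 0.1474, 0.044], [0.5944, 0.1951, 0.044]] [[0.64996851 0.18113109 0.044     ]]
((234.43191528320312, 291.0895080566406), (22.58094024658203, 46.908470153808594), 3.5763344764709473) 928.5
[[0.4377, 0.1463, 0.044], [0.538, 0.1396, 0.044], [0.5337, 0.0912, 0.044], [0.4335, 0.0984, 0.044]] [[0.48546471 0.11893544 0.044     ]]
```

View pics/c1.png

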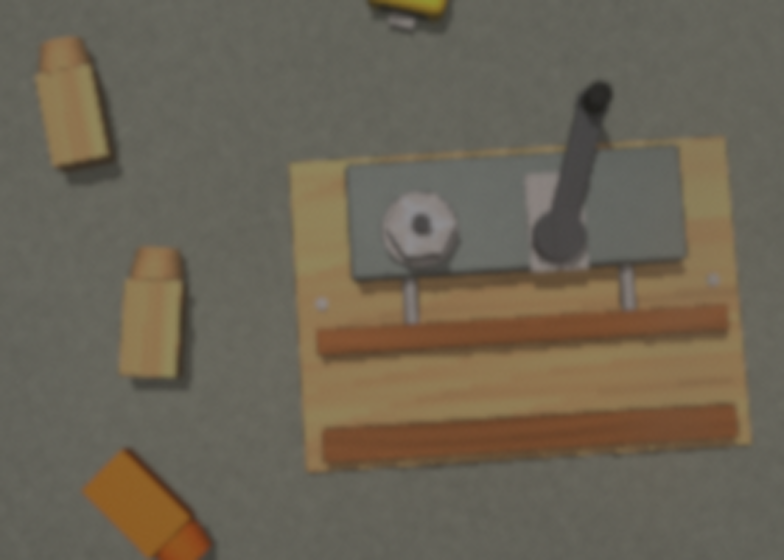

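View pics/c2.png

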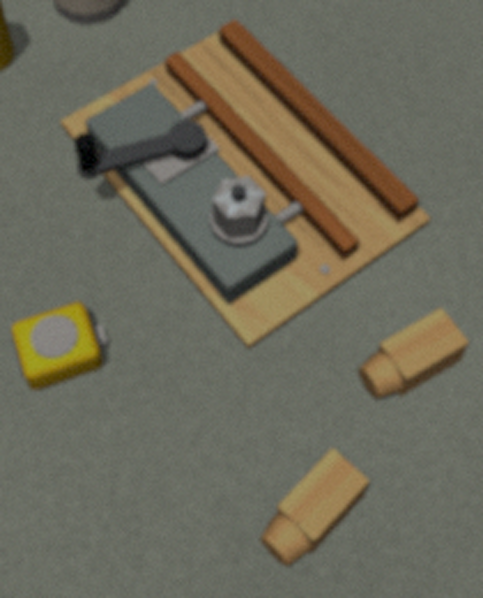

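Run:
```python
from h import *
t=get_image("top")
c=lambda p:[(180+x/2.8-0.2,180+y/2.8-0.2) for x,y in p]
print("A botedge",onz(t,c([(63,167),(109,157)]),.044).round(4).tolist(),"shoulder",onz(t,c([(37,78),(93,65)]),.044).round(4).tolist())
print("B botedge",onz(t,c([(121,374),(178,378)]),.044).round(4).tolist(),"shoulder",onz(t,c([(125,278),(183,279)]),.044).round(4).tolist())
f=onz(t,c([(322,430),(736,404),(323,465),(738,435)]),.037);print("fixed",f.round(4).tolist())
m=onz(t,c([(318,330),(727,306),(319,356),(728,331)]),.037);print("moving",m.round(4).tolist())
b=onz(t,c([(290,163),(724,137),(308,471),(748,441)]),.012);print("bed",b.round(4).tolist())
y=f[0]-f[1]; print("yaw y-axis len",np.linalg.norm(y),np.arctan2(-y[0],y[1]))
print("nut top",onz(t,c([(422,223)]),.012+.086), "housing corners", onz(t,c([(347,168),(680,147),(355,280),(685,259)]),.052).round(4).tolist())
print("post top",onz(t,c([(597,95)]),.15))
```

```text
A botedge [[0.599, 0.1874, 0.044], [0.606, 0.152, 0.044]] shoulder [[0.6693, 0.2073, 0.044], [0.6787, 0.1639, 0.044]]
B botedge [[0.4386, 0.1435, 0.044], [0.4344, 0.1002, 0.044]] shoulder [[0.5118, 0.1402, 0.044], [0.5099, 0.0957, 0.044]]
fixed [[0.392, -0.0087, 0.037], [0.4041, -0.3269, 0.037], [0.3655, -0.0089, 0.037], [0.3806, -0.3273, 0.037]]
moving [[0.4684, -0.007, 0.037], [0.4793, -0.3237, 0.037], [0.4484, -0.0074, 0.037], [0.4601, -0.3236, 0.037]]
bed [[0.6024, 0.0138, 0.012], [0.6151, -0.3329, 0.012], [0.36, 0.0038, 0.012], [0.3749, -0.34, 0.012]]
yaw y-axis len 0.3185061455002133 0.038174436079247205
nut top [[ 0.54358169 -0.08806318  0.098     ]] housing corners [[0.592, -0.0324, 0.052], [0.6023, -0.2902, 0.052], [0.5054, -0.0367, 0.052], [0.5155, -0.2902, 0.052]]
post top [[ 0.62766665 -0.21456944  0.15      ]]
```

```bash
cat >> h.py <<'E'
def axes():
    s=state(); return s,R.from_rotvec(s["tool_rot"]).as_matrix()
def go(x,y,z,xdir=None):
    "shift in tool axes (mm) to TCP x,y,z; spin to bring tool x axis to world heading xdir (rad, mod pi)"
    s,M=axes(); d=M.T@(np.array([x,y,z])-s["position"])*1000
    hd=np.arctan2(M[1,0],M[0,0]); out=None
    if xdir is not None:
        # spin + = clockwise from above -> heading decreases
        out=np.degrees((hd-xdir+np.pi/2)%np.pi-np.pi/2)
    print("t",round(s["time_s"],2),"pos",s["position"].round(4),"hd",hd.round(3),"j6",s["joint_pos"][5].round(2),"| shift",d.round(1),"spin",out)
def st():
    s,M=axes(); print("t",round(s["time_s"],2),"pos",s["position"].round(4),"hd",np.arctan2(M[1,0],M[0,0]).round(3),"j",s["joint_pos"].round(2),"F",s["ft_force"].round(1),"T",s["wrist_torque"].round(2),"open",round(s["opening"],3))
E
python3 - <<'E'
from h import *
print(axes()[1].round(3)); go(.5024,.1184,.12,np.pi/2-.051)
E
```

```text
[[ 0.284 -0.     0.959]
 [-0.959  0.001  0.284]
 [-0.001 -1.     0.   ]]
t 0.3 pos [ 0.1632 -0.5511  0.205 ] hd -1.283 j6 -0.15 | shift [-545.6   85.5  515.3] spin 19.411104111676224
```

```bash
python3 -m inch '[[-546,0,515,19],[-546,0,515,19],[-546,0,515,19],[-546,0,515,19],[-546,0,515,19],[-546,0,515,19],[-546,0,515,19],[-546,0,515,19],[-546,0,515,19],[-546,0,515,19],[-546,0,515,19],[-546,0,515,19],[-546,0,515,19],[-546,0,515,19],[-546,0,515,19],[-546,0,515,19],[-546,0,515,19],[-546,0,515,19],[-546,85,515,19],[-546,85,515,19]]' 0
python3 - <<'E'
from h import *
st()
t=grab("top","t1");w=grab("wrist","w1"); go(.5024,.1184,.004,np.pi/2-.051)
E
```

```text
time_s: 1.97
position: [0.5064, 0.1212, 0.1245]
tool_rot: [-1.182, 1.231, -1.242]
ft_force: [-0.2, -0.1, -1.3]
opening: 0.999
t 1.97 pos [0.5064 0.1212 0.1245] hd -1.61 j [0.07 0.17 1.76 0.   1.2  1.68] F [-0.2 -0.1 -1.3] T [ 0.01 -0.03 -0.  ] open 0.999
t 2.07 pos [0.4954 0.1187 0.1152] hd -1.613 j6 1.68 | shift [ -0.2 111.1   8.8] spin 0.5095668428569982
```

View pics/w1.png

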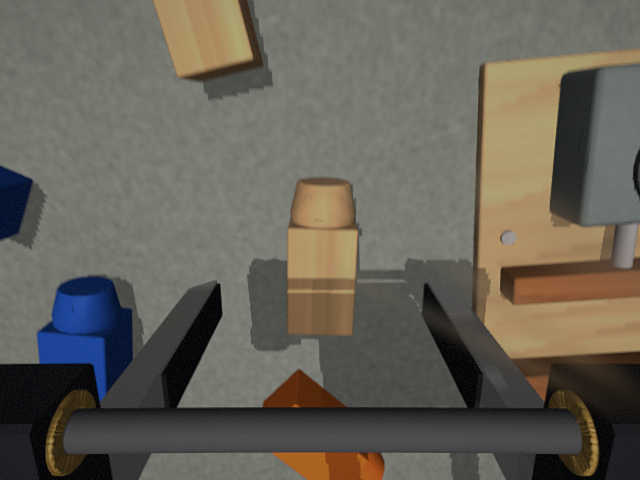

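View pics/t1.png

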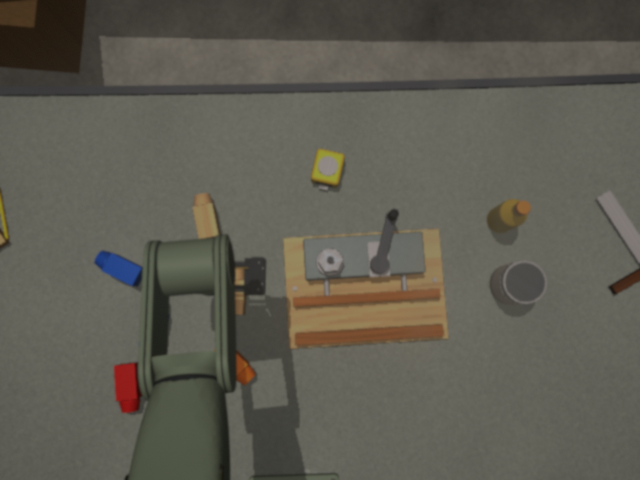

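Run:
```python
from h import *
st()
w=get_image("wrist")
print(onz(w,[(288,334),(353,334),(288,228),(357,228)],.044).round(4).tolist())
go(.5024,.1184,.004,np.pi/2-.051)
```

```text
t 2.07 pos [0.4954 0.1187 0.1152] hd -1.613 j [ 0.07  0.17  1.78 -0.    1.2   1.68] F [-0.9  0.7 -1. ] T [-0.    0.08  0.03] open 0.999
[[0.4338, 0.1434, 0.044], [0.432, 0.0997, 0.044], [0.508, 0.1386, 0.044], [0.5062, 0.0958, 0.044]]
t 2.12 pos [0.4983 0.1184 0.1188] hd -1.614 j6 1.68 | shift [ -0.3 114.7   5.2] spin 0.4494114201499343
```

```bash
python3 -m inch '[[0,40,-1,0.5],[0,80,-1,0.5],[0,105,-1,0.5],[0,115,-1,0.5],[0,115,-1,0.5],[0,115,-1,0.5]]' 0;  python3 - <<'E'
from h import *
st(); grab("wrist","w2")
E
python3 -m inch '[[0,0,0,0],[0,0,0,0],[0,0,0,0],[0,0,0,0],[0,0,0,0],[0,0,0,0],[0,0,0,0],[0,0,0,0]]' 1 6
python3 - <<'E'
from h import *
st(); grab("wrist","w3")
E
```

```text
time_s: 2.62
position: [0.5033, 0.1182, 0.0094]
tool_rot: [-1.181, 1.246, -1.25]
ft_force: [0.1, -0.2, 0.3]
opening: 1.001
t 2.62 pos [0.5033 0.1182 0.0094] hd -1.624 j [0.06 0.34 1.84 0.   0.96 1.69] F [ 0.1 -0.2  0.3] T [ 0.03 -0.01  0.03] open 1.001
time_s: 3.33
position: [0.501, 0.1185, 0.007]
tool_rot: [-1.184, 1.248, -1.248]
ft_force: [0.3, 0.5, 0.6]
opening: 0.472
t 3.33 pos [0.501  0.1185 0.007 ] hd -1.623 j [0.06 0.34 1.84 0.   0.96 1.69] F [0.3 0.5 0.6] T [ 0.05 -0.01 -0.03] open 0.472
```

View pics/w3.png

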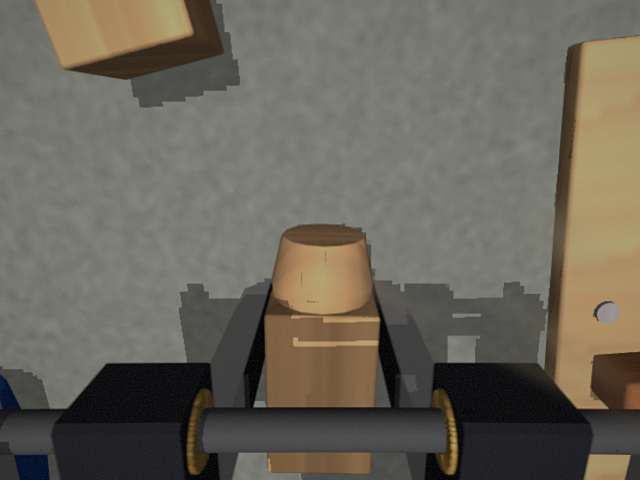

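```bash
python3 -m inch '[[0,-8,-4,0],[0,-16,-9,0],[0,-23,-15,0],[0,-30,-22,0],[0,-35,-30,0],[0,-39,-38,0],[0,-42,-47,0],[0,-44,-55,0],[0,-45,-64,0],[0,-45,-74,0],[0,-43,-83,0],[0,-41,-91,0],[0,-41,-91,0],[0,-41,-91,0]]' 1 4;  python3 - <<'E'
from h import *
st(); grab("wrist","w4"); grab("scene","s4")
E
```

```text
time_s: 4.55
position: [0.4095, 0.1234, 0.0481]
tool_rot: [-1.184, 1.249, -1.247]
ft_force: [-0.4, 0.2, 1.8]
opening: 0.475
t 4.55 pos [0.4095 0.1234 0.0481] hd -1.623 j [0.09 0.1  2.03 0.   1.01 1.71] F [-0.4  0.2  1.8] T [ 0.19  0.13 -0.06] open 0.475
```

View pics/w4.png

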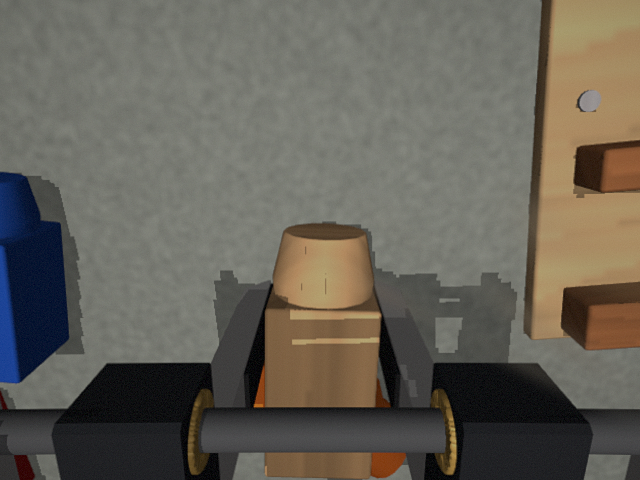

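View pics/s4.png

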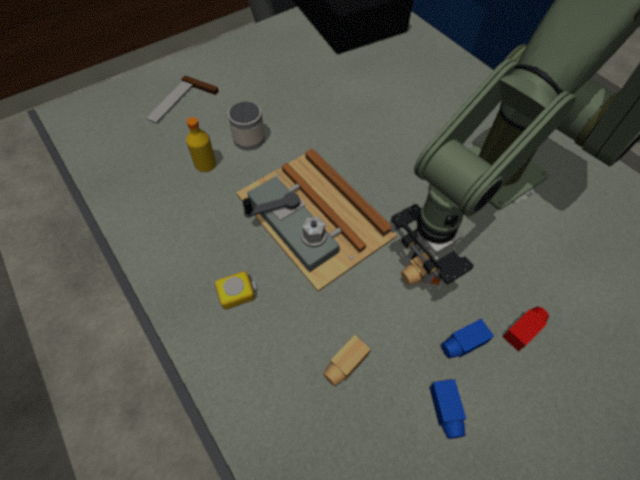

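```bash
python3 -m inch '[[0,-10,20,0],[0,-20,40,0],[0,-30,60,0],[0,-30,70,0],[0,-30,70,0],[0,-65,70,0],[0,-70,70,0],[0,-40,70,0],[0,-40,70,0],[0,-75,70,0],[0,-75,70,0],[0,-75,70,0]]' 1 3;  python3 - <<'E'
from h import *
st(); grab("wrist","w5"); grab("scene","s5")
E
```

```text
time_s: 5.65
position: [0.4805, 0.1196, 0.1239]
tool_rot: [-1.182, 1.246, -1.248]
ft_force: [-0.9, -0.1, -1.6]
opening: 0.466
t 5.65 pos [0.4805 0.1196 0.1239] hd -1.623 j [ 0.07  0.12  1.82 -0.    1.2   1.69] F [-0.9 -0.1 -1.6] T [-0.04  0.   -0.04] open 0.466
```

View pics/w5.png

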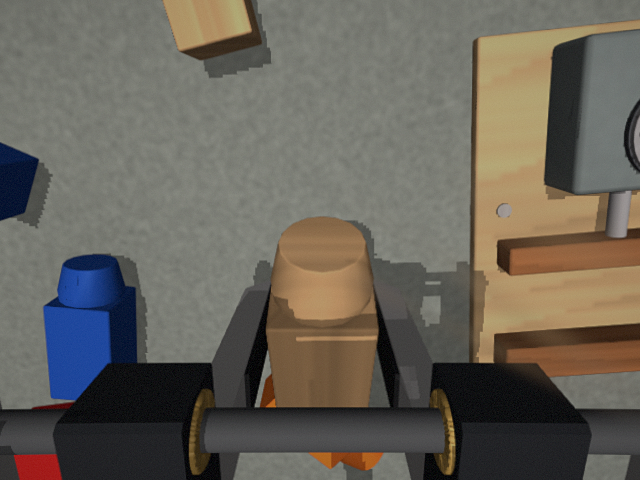

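View pics/s5.png

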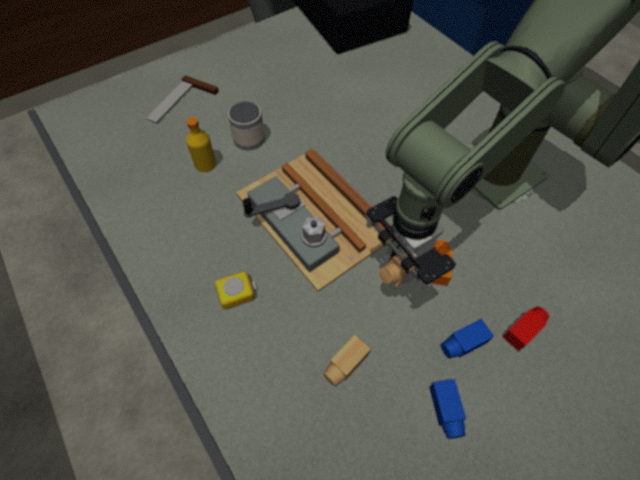

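Bobbing at 3 N has tilted the foot end up about 20–25° (its end face now shows at (322,240)), so I'll keep bobbing.

```bash
python3 -m inch '[[0,20,0,0],[0,-20,0,0],[0,-20,0,0],[0,20,0,0],[0,20,0,0],[0,-20,0,0],[0,-20,0,0],[0,20,0,0],[0,20,0,0],[0,-20,0,0],[0,-20,0,0],[0,0,0,0],[0,0,0,0]]' 1 3;  python3 - <<'E'
from h import *
st(); grab("wrist","w6")
E
```

```text
time_s: 6.83
position: [0.4779, 0.1194, 0.1216]
tool_rot: [-1.187, 1.251, -1.246]
ft_force: [-1.2, 0.5, -3.0]
opening: 0.47
t 6.83 pos [0.4779 0.1194 0.1216] hd -1.623 j [ 0.07  0.12  1.82 -0.    1.2   1.69] F [-1.2  0.5 -3. ] T [-0.    0.13  0.03] open 0.47
```

View pics/w6.png

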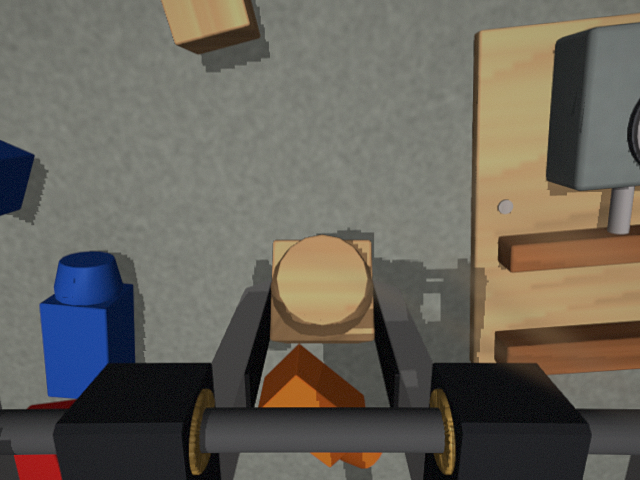

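Run:
```python
from h import *
go(.422,-.212,.125,-np.pi/2+.038)
w=get_image("wrist"); s=state()
print("foot top", onz(w,[(322,282)],s["position"][2]+.053))
```

```text
t 6.88 pos [0.4777 0.1193 0.1219] hd -1.623 j6 1.69 | shift [333.8  -2.7 -38.3] spin -5.185967207919694
foot top [[0.50701099 0.11727655 0.17546773]]
```

The foot face looks round only along the camera's ray. By projection it still leans about 30° towards +x, so I'll bob some more.

```bash
python3 -m inch '[[0,20,0,0],[0,-25,0,0],[0,-25,0,0],[0,20,0,0],[0,20,0,0],[0,-25,0,0],[0,-25,0,0],[0,20,0,0],[0,20,0,0],[0,-25,0,0],[0,-25,0,0],[0,20,0,0],[0,20,0,0],[0,-25,0,0],[0,-20,0,0],[0,-20,0,0]]' 1 3;  python3 - <<'E'
from h import *
st(); grab("wrist","w7")
E
```

```text
time_s: 8.27
position: [0.4815, 0.1196, 0.1456]
tool_rot: [-1.181, 1.245, -1.249]
ft_force: [0.1, 0.3, -1.0]
opening: 0.467
t 8.27 pos [0.4815 0.1196 0.1456] hd -1.623 j [0.07 0.1  1.8  0.   1.24 1.69] F [ 0.1  0.3 -1. ] T [ 0.04  0.03 -0.01] open 0.467
```

View pics/w7.png

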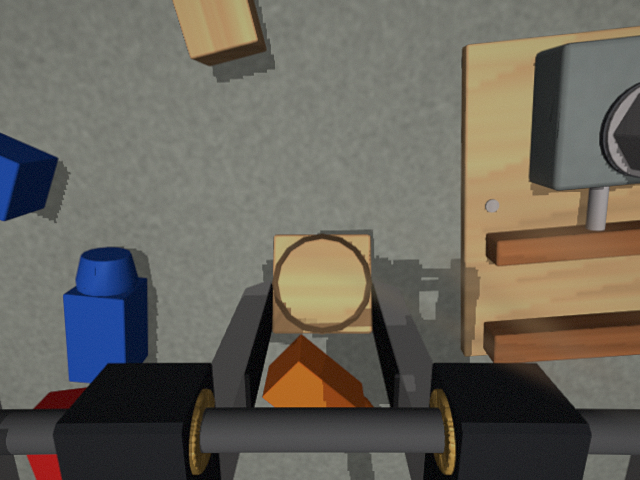

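Run:
```python
from h import *
w=get_image("wrist"); s=state()
o,d=ray(w,[(322,283)]); d=d[0]/np.linalg.norm(d[0]); print(d, np.degrees(np.arctan2(-d[0],-d[2])))
# target pads at slot x +31, y -45
O=np.array([.424,-.167]); ex=np.array([.9993,.038]); ey=np.array([-.038,.9993])
for p in [(31,-45)]:
    q=O+ex*p[0]/1e3+ey*p[1]/1e3; print(q); go(q[0],q[1],.135,-np.pi/2+.038)
```

```text
[-0.38770149  0.01995149 -0.92156904] 22.816352476865408
[ 0.4566883 -0.2107905]
t 8.37 pos [0.4794 0.1195 0.1433] hd -1.623 j6 1.69 | shift [331.    8.4  -5.3] spin -5.187442212603384
```

```bash
python3 -m inch '[[40,0,0,-2],[80,0,0,-4],[120,4,0,-5],[160,8,-2,-5],[200,8,-4,-5],[240,8,-5,-5],[280,8,-5,-5],[310,8,-5,-5],[331,8,-5,-5],[331,8,-5,-5],[331,8,-5,-5],[331,8,-5,-5]]' 1 10;  python3 - <<'E'
from h import *
st(); w=grab("wrist","w8"); grab("scene","s8")
E
```

```text
time_s: 9.37
position: [0.4568, -0.2095, 0.1342]
tool_rot: [-1.225, 1.186, -1.181]
ft_force: [0.3, -0.8, -1.1]
opening: 0.466
t 9.37 pos [ 0.4568 -0.2095  0.1342] hd -1.536 j [-0.6   0.13  1.79  0.    1.23  0.93] F [ 0.3 -0.8 -1.1] T [ 0.02 -0.    0.04] open 0.466
```

View pics/w8.png

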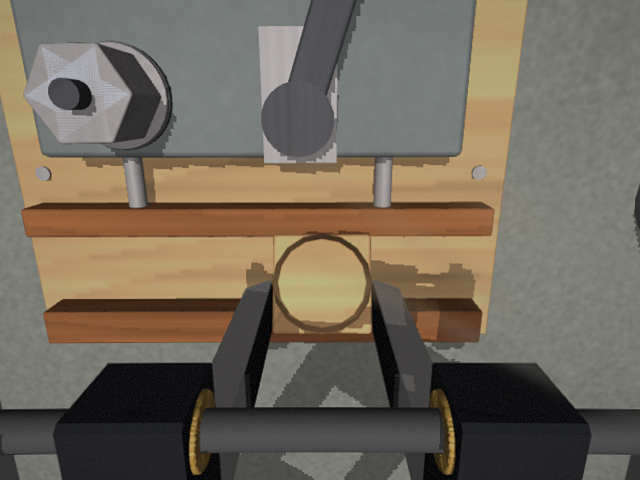

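View pics/s8.png

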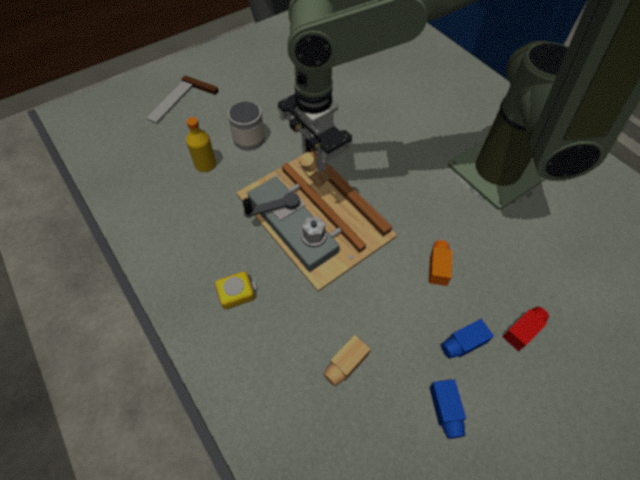

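```bash
python3 - <<'E'
from h import *
w=get_image("wrist"); st()
print("moving inner",onz(w,[(40,236),(493,235)],.037).round(4).tolist())
print("moving outer",onz(w,[(30,211),(493,209)],.037).round(4).tolist())
print("fixed inner",onz(w,[(48,312),(240,312),(480,311)],.037).round(4).tolist())
print("fixed outer",onz(w,[(50,342),(480,342)],.037).round(4).tolist())
E
python3 - <<'E'
import cv2
a=cv2.imread("pics/w8.png")[190:350,20:300]
cv2.imwrite("pics/c8.png",cv2.resize(a,None,fx=2.8,fy=2.8))
E
```

```text
t 9.52 pos [ 0.4575 -0.2092  0.1348] hd -1.534 j [-0.6   0.13  1.79  0.    1.23  0.93] F [ 0.8  0.6 -1.8] T [ 0.05  0.04 -0.  ] open 0.47
moving inner [[0.4497, -0.0165, 0.037], [0.4621, -0.3268, 0.037]]
moving outer [[0.4672, -0.0126, 0.037], [0.4803, -0.324, 0.037]]
fixed inner [[0.3922, -0.0134, 0.037], [0.397, -0.1518, 0.037], [0.4045, -0.3262, 0.037]]
fixed outer [[0.3677, -0.0114, 0.037], [0.3793, -0.3298, 0.037]]
```

View pics/c8.png

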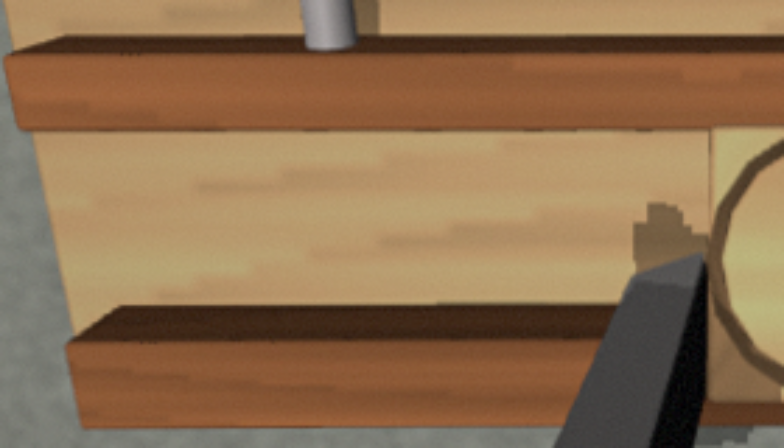

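```bash
python3 -m inch '[[0,0,-12,0],[0,15,-12,0],[0,30,-12,0],[0,45,-12,0],[0,57,-12,0],[0,66,-12,0],[0,66,-12,0],[0,66,-12,0],[0,66,-12,0]]' 1 10;  python3 - <<'E'
from h import *
st(); w=grab("wrist","w9")
E
python3 -m inch '[[0,0,-4,0],[0,0,-8,0],[0,0,-12,0],[0,0,-16,0],[0,0,-20,0],[0,0,-24,0],[0,0,-27,0],[0,0,-28,0],[0,0,-28,0]]' 1 3;  python3 - <<'E'
from h import *
st(); w=grab("wrist","w10")
E
```

```text
time_s: 10.27
position: [0.4465, -0.2103, 0.0697]
tool_rot: [-1.225, 1.182, -1.183]
ft_force: [0.3, 1.3, 1.4]
opening: 0.467
t 10.27 pos [ 0.4465 -0.2103  0.0697] hd -1.535 j [-0.62  0.2   1.86  0.    1.08  0.92] F [0.3 1.3 1.4] T [ 0.36 -0.25 -0.02] open 0.467
time_s: 11.07
position: [0.4172, -0.2122, 0.069]
tool_rot: [-1.226, 1.184, -1.183]
ft_force: [0.1, -0.2, -1.7]
opening: 0.466
t 11.07 pos [ 0.4172 -0.2122  0.069 ] hd -1.536 j [-0.66  0.15  1.92 -0.    1.07  0.88] F [ 0.1 -0.2 -1.7] T [-0.01  0.02  0.01] open 0.466
```

View pics/w10.png

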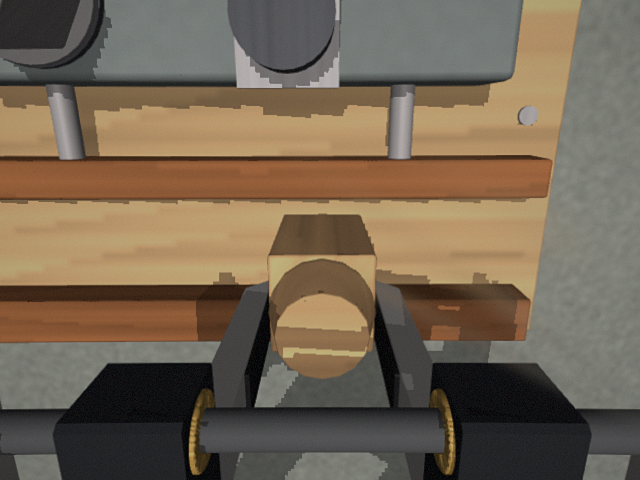

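Run:
```python
from h import *
w=get_image("wrist"); s=state(); st()
zb=s["position"][2]+.019-.066
print("bottom front",zb,onz(w,[(283,215),(362,215)],zb).round(4).tolist())
print("shoulder front",onz(w,[(269,256),(376,256)],zb+.074).round(4).tolist())
print("foot far/near",onz(w,[(322,377),(322,291)],zb+.1).round(4).tolist())
a=cv2.cvtColor(w["pixels"],cv2.COLOR_RGB2BGR)[190:400,220:420]
cv2.imwrite("pics/c10.png",cv2.resize(a,None,fx=2.8,fy=2.8))
```

```text
t 11.17 pos [ 0.4174 -0.2121  0.069 ] hd -1.536 j [-0.66  0.15  1.92 -0.    1.07  0.88] F [-0.1  0.3 -1.8] T [ 0.03 -0.03  0.  ] open 0.466
bottom front 0.021951180611430074 [[0.4434, -0.1899, 0.022], [0.445, -0.2338, 0.022]]
shoulder front [[0.4452, -0.1911, 0.096], [0.4467, -0.2324, 0.096]]
foot far/near [[0.4103, -0.2128, 0.122], [0.4429, -0.2117, 0.122]]
```

View pics/c10.png

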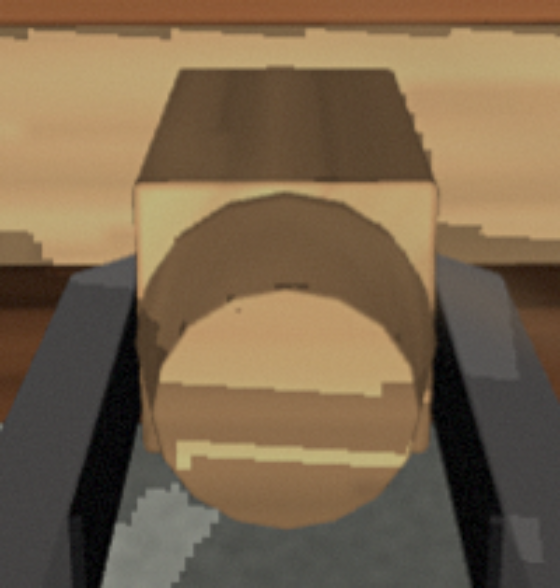

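```bash
python3 -m inch '[[0,2,1,0],[0,4,2,0],[0,6,2,0],[0,8,2,0],[0,9,2,0],[0,10,2,0],[0,11,2,0],[0,11,2,0]]' 1 3;  python3 - <<'E'
from h import *
st()
E
```

```text
time_s: 11.83
position: [0.4201, -0.2121, 0.0582]
tool_rot: [-1.225, 1.183, -1.184]
ft_force: [0.4, 2.1, 4.2]
opening: 0.468
t 11.83 pos [ 0.4201 -0.2121  0.0582] hd -1.536 j [-0.65  0.17  1.92  0.    1.05  0.88] F [0.4 2.1 4.2] T [ 0.38 -0.13  0.06] open 0.468
```

```bash
python3 -m inch '[[0,0,0,0],[0,0,0,0],[0,0,0,0],[0,0,0,0],[0,-20,0,0],[0,-50,0,0],[0,-90,0,0],[0,-120,0,0],[0,-130,0,0],[0,-130,0,0]]' 0.38;  python3 - <<'E'
from h import *
st(); w=grab("wrist","w11"); t=grab("top","t11")
E
```

```text
time_s: 12.67
position: [0.4217, -0.2137, 0.1913]
tool_rot: [-1.225, 1.177, -1.19]
ft_force: [0.6, 1.0, -0.6]
opening: 0.619
t 12.67 pos [ 0.4217 -0.2137  0.1913] hd -1.536 j [-0.65 -0.01  1.81 -0.    1.34  0.88] F [ 0.6  1.  -0.6] T [ 0.01 -0.03  0.01] open 0.619
```

View pics/w11.png

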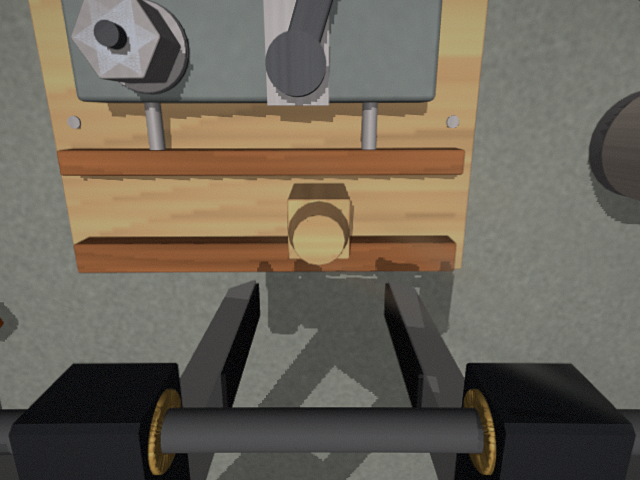

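View pics/t11.png

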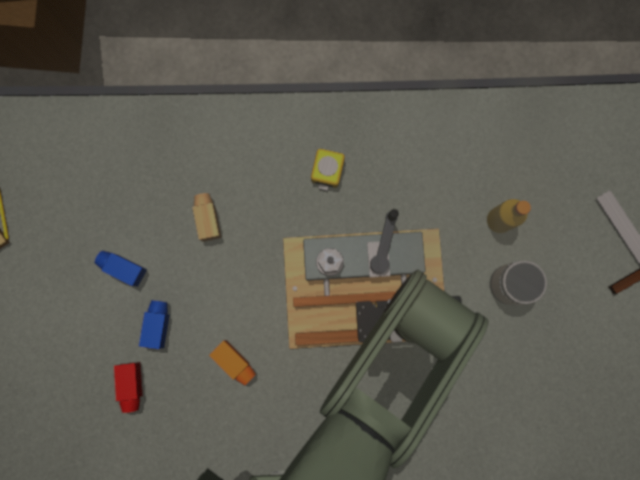

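Run:
```python
from h import *
go(.655,.18,.15,-np.pi/2+.2)
```

```text
t 12.77 pos [ 0.419  -0.2117  0.1869] hd -1.536 j6 0.88 | shift [-383.2   36.9  249.4] spin -9.472918071232664
```

```bash
python3 -m inch '[[-35,0,22,-9],[-70,0,45,-9],[-105,0,68,-9],[-140,0,90,-9],[-175,0,113,-9],[-210,0,135,-9],[-245,0,158,-9],[-280,5,180,-9],[-315,15,203,-9],[-350,30,226,-9],[-383,37,249,-9],[-383,37,249,-9],[-383,37,249,-9],[-383,37,249,-9],[-383,37,249,-9]]' 0;  python3 - <<'E'
from h import *
st(); w=grab("wrist","w12")
E
```

```text
time_s: 14.02
position: [0.6542, 0.1779, 0.1501]
tool_rot: [-1.295, 1.069, -1.067]
ft_force: [-0.8, -1.1, 0.4]
opening: 1.0
t 14.02 pos [0.6542 0.1779 0.1501] hd -1.38 j [ 0.14  0.47  1.32 -0.    1.36  1.52] F [-0.8 -1.1  0.4] T [0.03 0.01 0.01] open 1.0
```

View pics/w12.png

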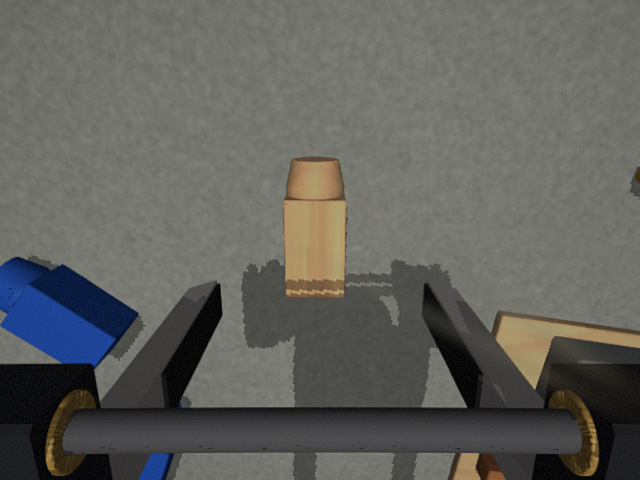

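Run:
```python
from h import *
w=get_image("wrist"); q=onz(w,[(286,296),(344,296),(285,200),(345,200)],.044); print(q.round(4).tolist())
b=(q[0]+q[1])/2; s=(q[2]+q[3])/2; d=(s-b)[:2]; L=np.linalg.norm(d); d/=L; print(L,np.arctan2(d[1],d[0]))
p=b[:2]+.069*d; print(p); go(p[0],p[1],.003,-np.pi/2+np.arctan2(d[1],d[0]))
```

```text
[[0.6008, 0.1944, 0.044], [0.609, 0.1519, 0.044], [0.6725, 0.2071, 0.044], [0.6804, 0.1661, 0.044]]
0.07279215138666185 0.18626507784190321
[0.67270287 0.18593247]
t 14.12 pos [0.655  0.1777 0.1516] hd -1.381 j6 1.52 | shift [ -4.8 148.6  18.9] spin 0.20678477520313754
```

```bash
python3 -m inch '[[-5,30,18,0],[-5,65,18,0],[-5,100,18,0],[-5,130,18,0],[-5,143,18,0],[-5,148,18,0],[-5,148,18,0],[-5,148,18,0]]' 0; python3 -m inch '[[0,0,0,0],[0,0,0,0],[0,0,0,0],[0,0,0,0],[0,0,0,0],[0,0,0,0],[0,0,0,0],[0,0,0,0]]' 1 3
python3 - <<'E'
from h import *
st()
E
```

```text
time_s: 14.78
position: [0.6739, 0.1875, 0.0056]
tool_rot: [-1.29, 1.064, -1.069]
ft_force: [-0.0, -0.4, 0.8]
opening: 1.0
time_s: 15.45
position: [0.672, 0.1876, 0.003]
tool_rot: [-1.294, 1.067, -1.067]
ft_force: [1.0, -0.4, -0.6]
opening: 0.47
t 15.45 pos [0.672  0.1876 0.003 ] hd -1.379 j [ 0.15  0.66  1.35 -0.    1.13  1.53] F [ 1.  -0.4 -0.6] T [-0.11  0.01 -0.  ] open 0.47
```

Held at 44 mm. Lift and bob at 3 N so the bottom swings down.

```bash
python3 -m inch '[[0,-20,0,0],[0,-50,0,0],[0,-85,0,0],[0,-120,0,0],[0,-120,0,0],[0,-80,0,0],[0,-80,0,0],[0,-120,0,0],[0,-120,0,0],[0,-80,0,0],[0,-80,0,0],[0,-120,0,0],[0,-120,0,0],[0,-80,0,0],[0,-80,0,0],[0,-120,0,0],[0,-120,0,0],[0,-120,0,0]]' 1 3
python3 - <<'E'
from h import *
st(); grab("wrist","w13")
E
```

```text
time_s: 16.95
position: [0.6744, 0.1881, 0.1269]
tool_rot: [-1.289, 1.062, -1.07]
ft_force: [0.5, -0.3, -2.3]
opening: 0.467
t 16.95 pos [0.6744 0.1881 0.1269] hd -1.379 j [0.15 0.53 1.28 0.   1.33 1.53] F [ 0.5 -0.3 -2.3] T [ 0.03 -0.03  0.05] open 0.467
```

View pics/w13.png

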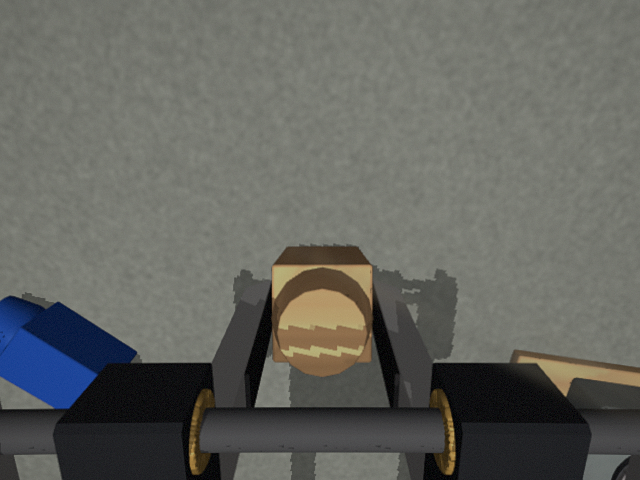

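Run:
```python
from h import *
go(.4365,-.122,.16,-np.pi/2+.038)
```

```text
t 17.0 pos [0.6729 0.1878 0.125 ] hd -1.379 j6 1.53 | shift [ 259.1  -35.8 -291.1] spin 8.813216113294303
```

```bash
python3 -m inch '[[0,-18,0,0],[20,-36,-23,3],[45,-36,-50,6],[70,-36,-79,9],[95,-36,-107,9],[120,-36,-135,9],[145,-36,-163,9],[170,-36,-191,9],[195,-36,-219,9],[220,-36,-247,9],[245,-36,-275,9],[259,-36,-291,9],[259,-36,-291,9],[259,-36,-291,9],[259,-36,-291,9]]' 1 10
python3 - <<'E'
from h import *
st(); w=grab("wrist","w14")
E
```

```text
time_s: 18.25
position: [0.4356, -0.1215, 0.1588]
tool_rot: [-1.225, 1.184, -1.183]
ft_force: [-0.3, 0.2, -1.8]
opening: 0.467
t 18.25 pos [ 0.4356 -0.1215  0.1588] hd -1.536 j [-0.46 -0.01  1.88  0.    1.27  1.07] F [-0.3  0.2 -1.8] T [-0.01  0.02 -0.03] open 0.467
```

View pics/w14.png

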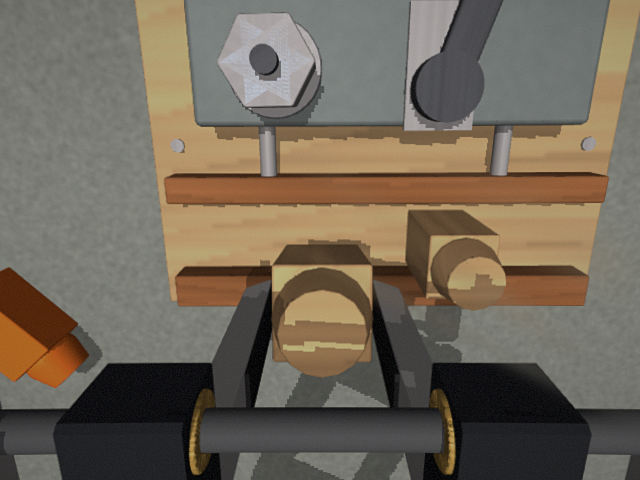

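```bash
python3 -m inch '[[0,25,1,0],[0,50,1,0],[0,70,1,0],[0,80,1,0],[0,87,1,0],[0,87,1,0],[0,87,1,0]]' 1 10; python3 -m inch '[[0,0,-4,0],[0,0,-8,0],[0,0,-12,0],[0,0,-16,0],[0,0,-19,0],[0,0,-21,0],[0,0,-21,0],[0,0,-21,0]]' 1 3
python3 - <<'E'
from h import *
st(); w=grab("wrist","w15")
E
```

```text
time_s: 18.88
position: [0.4377, -0.1217, 0.0725]
tool_rot: [-1.226, 1.182, -1.183]
ft_force: [0.4, 0.5, -0.9]
opening: 0.466
time_s: 19.55
position: [0.4161, -0.123, 0.0727]
tool_rot: [-1.225, 1.183, -1.185]
ft_force: [1.0, 0.3, 2.8]
opening: 0.467
t 19.55 pos [ 0.4161 -0.123   0.0727] hd -1.536 j [-0.49  0.07  2.    0.    1.07  1.05] F [1.  0.3 2.8] T [ 0.15 -0.13  0.01] open 0.467
```

View pics/w15.png

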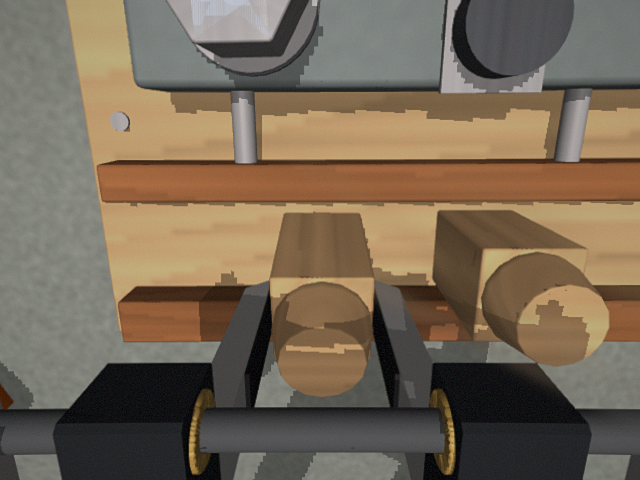

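Run:
```python
from h import *
w=get_image("wrist"); s=state(); st()
for zb in (.012,.022):
    print("bottom front",zb,onz(w,[(282,213),(362,213)],zb).round(4).tolist())
    print("shoulder front",onz(w,[(271,277),(373,277)],zb+.074).round(4).tolist())
    print("foot far/near",onz(w,[(322,396),(322,330)],zb+.1).round(4).tolist())
a=cv2.cvtColor(w["pixels"],cv2.COLOR_RGB2BGR)[190:400,220:420]
cv2.imwrite("pics/c15.png",cv2.resize(a,None,fx=2.8,fy=2.8))
grab("scene","s15")
```

```text
t 19.65 pos [ 0.4162 -0.123   0.0727] hd -1.536 j [-0.49  0.07  2.    0.    1.07  1.05] F [0.9 1.2 4.7] T [ 0.17 -0.17  0.01] open 0.469
bottom front 0.012 [[0.4403, -0.0991, 0.012], [0.442, -0.1462, 0.012]]
shoulder front [[0.4298, -0.1012, 0.086], [0.4314, -0.1447, 0.086]]
foot far/near [[0.391, -0.1243, 0.112], [0.4199, -0.1233, 0.112]]
bottom front 0.022 [[0.4427, -0.1, 0.022], [0.4443, -0.1451, 0.022]]
shoulder front [[0.4339, -0.1024, 0.096], [0.4354, -0.1432, 0.096]]
foot far/near [[0.3986, -0.1241, 0.122], [0.4254, -0.1231, 0.122]]
```

View pics/c15.png

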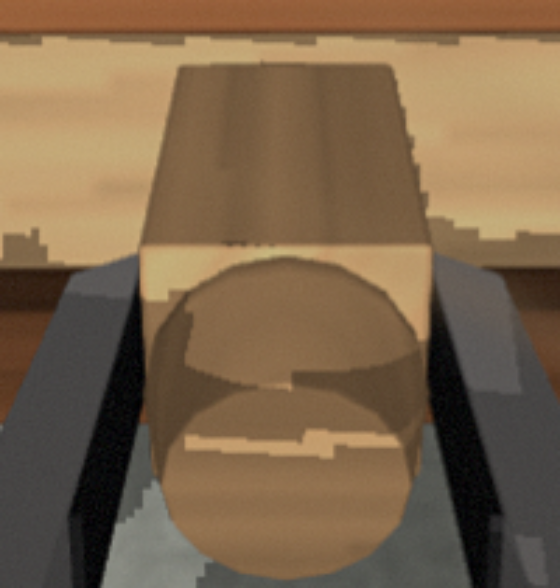

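Blank A slid down in the grip onto the bed and leans about 8° back. It is stable there, so I'll ease it forward and release it.

```bash
python3 -m inch '[[0,0,3,0],[0,0,6,0],[0,0,8,0],[0,0,8,0]]' 1 3; python3 -m inch '[[0,0,0,0],[0,0,0,0],[0,0,0,0],[0,0,0,0],[0,0,0,0]]' 0.38
python3 - <<'E'
from h import *
st(); w=grab("wrist","w16")
E
```

```text
time_s: 20.03
position: [0.4234, -0.1222, 0.0714]
tool_rot: [-1.226, 1.185, -1.182]
ft_force: [-0.7, -0.2, -1.4]
opening: 0.468
time_s: 20.45
position: [0.4237, -0.1225, 0.0722]
tool_rot: [-1.225, 1.184, -1.184]
ft_force: [-0.0, -0.4, -0.2]
opening: 0.622
t 20.45 pos [ 0.4237 -0.1225  0.0722] hd -1.536 j [-0.48  0.09  1.98  0.    1.07  1.06] F [-0.  -0.4 -0.2] T [ 0.02  0.01 -0.03] open 0.622
```

View pics/w16.png

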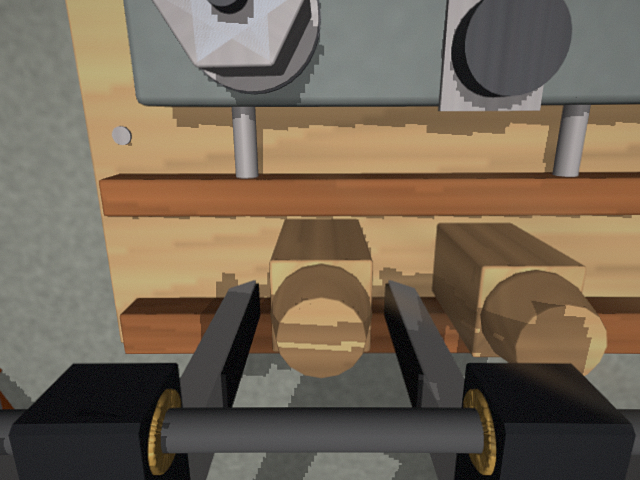

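```bash
python3 -m inch '[[0,-20,0,0],[0,-50,0,0],[0,-90,0,0],[0,-125,0,0],[-17,-130,30,0],[-33,-130,60,0],[-35,-130,90,0],[-36,-130,110,0],[-36,-130,110,0],[-36,-130,110,0]]' 0.1
python3 - <<'E'
from h import *
st(); w=grab("wrist","w17"); s=grab("scene","s17")
E
```

```text
time_s: 21.33
position: [0.5323, -0.0825, 0.2017]
tool_rot: [-1.227, 1.184, -1.182]
ft_force: [0.1, -0.6, -1.0]
opening: 0.898
t 21.33 pos [ 0.5323 -0.0825  0.2017] hd -1.535 j [-0.31  0.13  1.63 -0.    1.38  1.22] F [ 0.1 -0.6 -1. ] T [ 0.04 -0.   -0.  ] open 0.898
```

View pics/w17.png

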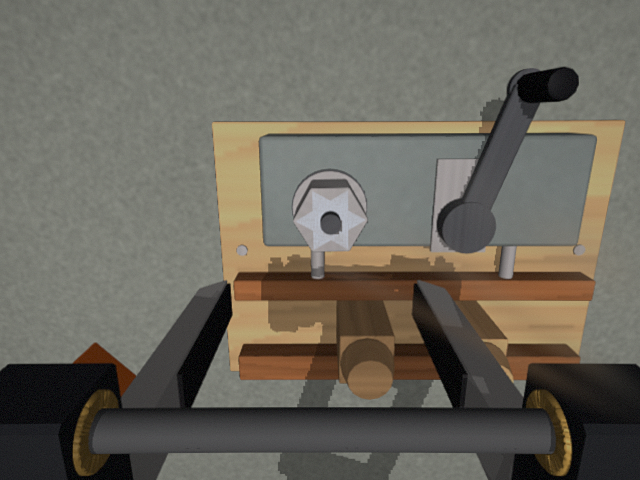

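View pics/s17.png

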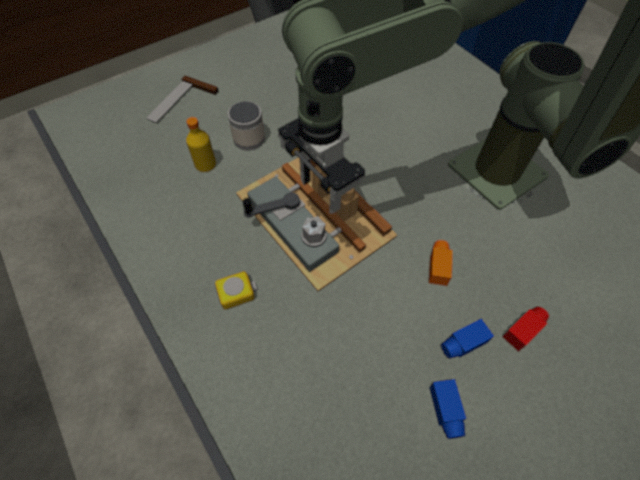

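Run:
```python
from h import *
w=get_image("wrist"); s=state(); st()
a=cv2.cvtColor(w["pixels"],cv2.COLOR_RGB2BGR)[155:265,280:380]
cv2.imwrite("pics/c17.png",cv2.resize(a,None,fx=5,fy=5,interpolation=cv2.INTER_CUBIC))
t=get_image("top"); s=get_image("scene")
cv2.imwrite("pics/c17s.png",cv2.resize(s["pixels"][200:260,285:345,::-1],None,fx=8,fy=8,interpolation=cv2.INTER_CUBIC))
```

```text
t 21.48 pos [ 0.5311 -0.0828  0.2018] hd -1.537 j [-0.32  0.13  1.64 -0.    1.37  1.22] F [-0.6 -0.2 -0.1] T [ 0.04  0.01 -0.02] open 0.899
```

View pics/c17.png

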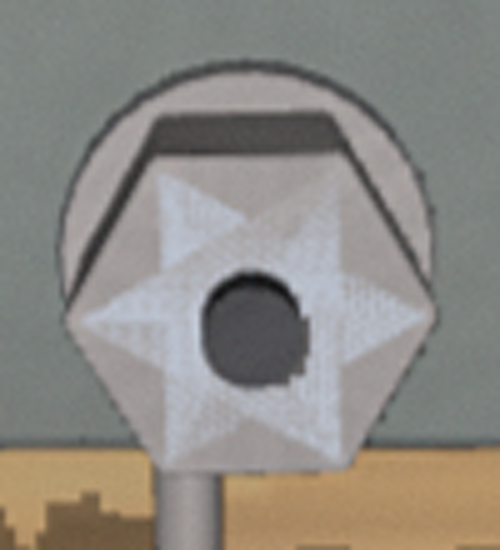

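View pics/c17s.png

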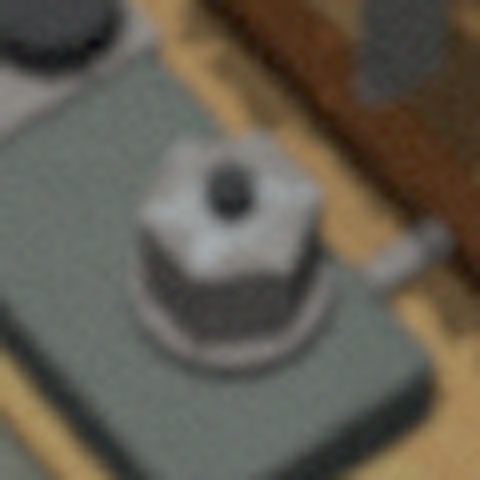

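Run:
```python
from h import *
w=get_image("wrist")
v=[(311.4,185.6),(348.6,185),(367.2,217.6),(350,248),(312.4,248.6),(293,218.2)]
q=onz(w,v,.098)[:,:2]; c=q.mean(0); print(c, np.linalg.norm(q-c,axis=1)*1000)
a=np.unwrap(np.arctan2(*(q-c)[:,::-1].T)*6)/6; 
ang=np.arctan2((q-c)[:,1],(q-c)[:,0]); m=np.angle(np.exp(6j*ang).mean())/6; print("vertex angle mod60",np.degrees(m))
n=m+np.pi/6; print("flat normals",[np.degrees(n+k*np.pi/3) for k in range(-3,3)])
go(c[0],c[1],.12,None); st()
```

```text
[ 0.54276947 -0.08884927] [26.03389337 25.96742677 25.63518036 26.35198606 26.05079053 26.12039119]
vertex angle mod60 -26.991469295434264
flat normals [np.float64(-176.99146929543426), np.float64(-116.99146929543426), np.float64(-56.991469295434264), np.float64(3.0085307045657337), np.float64(63.00853070456572), np.float64(123.00853070456573)]
t 21.63 pos [ 0.5315 -0.0829  0.2022] hd -1.537 j6 1.22 | shift [ 6.3 82.2 11.1] spin None
t 21.63 pos [ 0.5315 -0.0829  0.2022] hd -1.537 j [-0.32  0.13  1.64 -0.    1.37  1.22] F [ 0.3 -0.8 -0.3] T [ 0.01  0.03 -0.04] open 0.9
```

```bash
python3 -m inch '[[3,0,5,-7],[6,0,11,-14],[6,10,11,-21],[6,20,11,-28],[6,30,11,-35],[6,40,11,-42],[6,50,11,-49],[6,60,11,-56],[6,70,11,-63],[6,75,11,-70],[6,80,11,-77],[6,82,11,-84],[6,82,11,-91],[6,82,11,-91],[6,82,11,-91],[6,82,11,-91]]' 0
python3 - <<'E'
from h import *
go(.5430,-.0886,.063,np.radians(3)); w=grab("wrist","w18")
E
```

```text
time_s: 22.97
position: [0.5435, -0.0885, 0.1205]
tool_rot: [-1.571, -0.039, 0.038]
ft_force: [0.1, 0.3, -0.2]
opening: 1.001
t 22.97 pos [ 0.5435 -0.0885  0.1205] hd 0.049 j6 -0.37 | shift [-0.6 57.5 -0.1] spin -0.17629784059322723
```

View pics/w18.png

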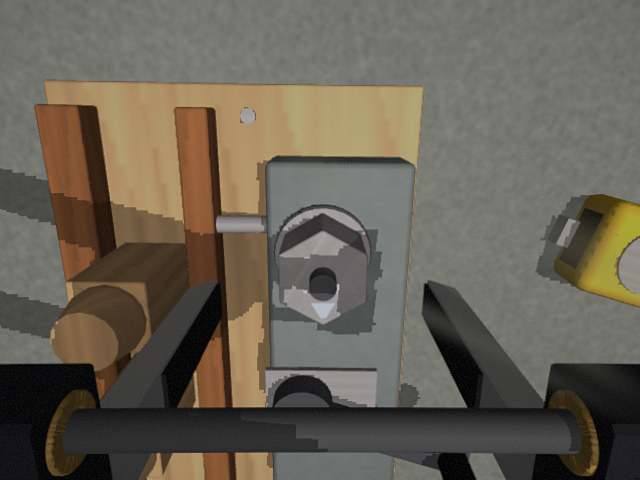

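```bash
python3 -m inch '[[0,25,0,0],[0,45,0,0],[0,55,0,0],[0,57,0,0],[0,57,0,0]]' 0; python3 -m inch '[[0,0,0,0],[0,0,0,0],[0,0,0,0],[0,0,0,0],[0,0,0,0],[0,0,0,0],[0,0,0,0]]' 1 40
python3 - <<'E'
from h import *
st()
E
```

```text
time_s: 23.43
position: [0.5431, -0.0881, 0.0625]
tool_rot: [-1.57, -0.039, 0.042]
ft_force: [0.2, -0.9, -0.4]
opening: 1.0
time_s: 24.02
position: [0.5437, -0.0883, 0.0633]
tool_rot: [-1.57, -0.041, 0.041]
ft_force: [-0.0, 0.5, -0.7]
opening: 0.539
t 24.02 pos [ 0.5437 -0.0883  0.0633] hd 0.052 j [-0.32  0.32  1.73  0.    1.1  -0.37] F [-0.   0.5 -0.7] T [-0.01 -0.09 -0.04] open 0.539
```

```bash
python3 -m inch '[[0,0,0,0],[0,0,0,0],[0,0,0,0],[0,0,0,0]]' 1 40
python3 - <<'E'
from h import *
st()
E
```

```text
time_s: 24.35
position: [0.544, -0.0883, 0.0632]
tool_rot: [-1.571, -0.042, 0.041]
ft_force: [2.2, -0.2, -1.0]
opening: 0.487
t 24.35 pos [ 0.544  -0.0883  0.0632] hd 0.052 j [-0.32  0.32  1.73  0.    1.1  -0.37] F [ 2.2 -0.2 -1. ] T [ 0.02 -0.29  0.1 ] open 0.487
```

```bash
python3 -m inch '[[0,0,0,6],[0,0,0,12],[0,0,0,18],[0,0,0,24],[0,0,0,30],[0,0,0,36],[0,0,0,42],[0,0,0,48],[0,0,0,54],[0,0,0,60],[0,0,0,60]]' 1 40
python3 - <<'E'
from h import *
st()
E
python3 -m inch '[[0,0,0,6],[0,0,0,12],[0,0,0,18],[0,0,0,24],[0,0,0,30],[0,0,0,36],[0,0,0,42],[0,0,0,48],[0,0,0,54],[0,0,0,60],[0,0,0,66],[0,0,0,66]]' 1 40
python3 - <<'E'
from h import *
st()
E
```

```text
time_s: 25.27
position: [0.5436, -0.0881, 0.0632]
tool_rot: [-1.427, 0.777, -0.777]
ft_force: [0.2, 0.6, 0.8]
opening: 0.486
t 25.27 pos [ 0.5436 -0.0881  0.0632] hd -0.997 j [-0.32  0.32  1.73  0.    1.1   0.68] F [0.2 0.6 0.8] T [ 0.01 -0.05 -0.62] open 0.486
time_s: 26.27
position: [0.5435, -0.0876, 0.0632]
tool_rot: [-0.879, 1.62, -1.618]
ft_force: [1.1, 2.4, 1.6]
opening: 0.486
t 26.27 pos [ 0.5435 -0.0876  0.0632] hd -2.147 j [-0.32  0.32  1.73  0.    1.1   1.83] F [1.1 2.4 1.6] T [ 0.3  -0.05 -0.63] open 0.486
```

```bash
python3 -m inch '[[0,0,0,0],[0,0,0,0],[0,0,0,0],[0,0,0,0],[0,-20,0,0],[0,-50,0,0],[0,-90,0,0],[0,-130,0,0],[0,-140,0,0],[0,-140,0,0],[0,-140,0,0]]' 0.2
python3 - <<'E'
from h import *
st(); w=grab("wrist","w19"); t=grab("top","t19"); s=grab("scene","s19")
for n in ("t19","s19"):
    im=cv2.imread(f"pics/{n}.png")
    a=im[190:340,280:460] if n[0]=="t" else im[140:260,225:345]
    cv2.imwrite(f"pics/c{n}.png",cv2.resize(a,None,fx=4,fy=4,interpolation=cv2.INTER_CUBIC))
E
```

```text
time_s: 27.18
position: [0.5435, -0.0884, 0.203]
tool_rot: [-0.879, 1.619, -1.62]
ft_force: [0.3, 0.9, -0.6]
opening: 0.799
t 27.18 pos [ 0.5435 -0.0884  0.203 ] hd -2.147 j [-0.32  0.16  1.61 -0.    1.38  1.83] F [ 0.3  0.9 -0.6] T [ 0.1  -0.03 -0.02] open 0.799
```

View pics/w19.png

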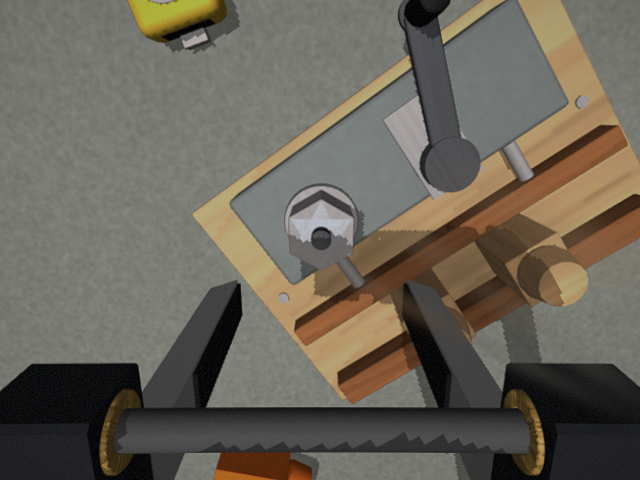

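View pics/ct19.png

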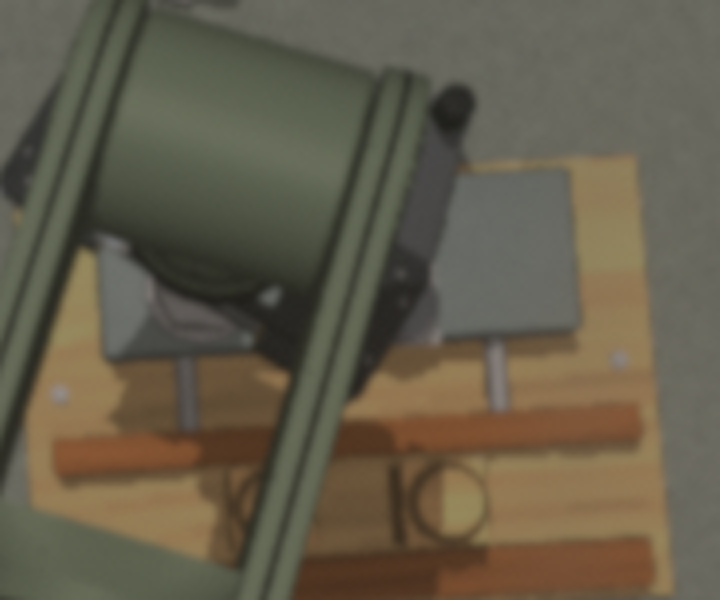

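View pics/cs19.png

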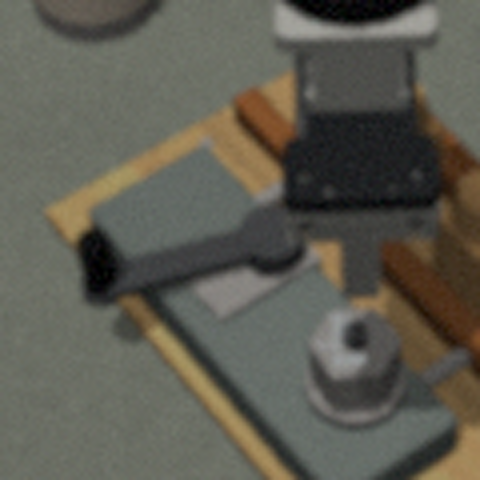

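```bash
python3 - <<'E'
from h import *
t=get_image("top"); s=get_image("scene"); w=get_image("wrist")
p=tri([t,s],[(394.3,215.4),(248.9,198.4)]); print("post top",p, "reproj",proj(t,[p]),proj(s,[p]))
a=-.039-0; th=a+0.039*2*0  # slot yaw
yaw=.038
d=lambda lv:np.array([np.cos(yaw-np.radians(18)-lv),np.sin(yaw-np.radians(18)-lv)])
pv=p[:2]-.105*d(0); print("pivot",pv, "wrist hub if z=.085", onz(w,[(451,163)],.085), onz(w,[(451,163)],.075))
for z in(.10,.11,.12,.13): print(z,onz(t,[(394.3,215.4)],z).round(4).tolist(),onz(s,[(248.9,198.4)],z).round(4).tolist())
E
python3 - <<'E'
import cv2
a=cv2.imread("pics/w19.png")[0:210,370:490]
cv2.imwrite("pics/c19w.png",cv2.resize(a,None,fx=2.8,fy=2.8))
E
```

```text
post top [ 0.62957758 -0.22130073  0.11786555] reproj [[394.27115781 215.43959673]] [[248.85585408 198.39291761]]
pivot [ 0.52855606 -0.19267117] wrist hub if z=.085 [[ 0.53216365 -0.19046404  0.085     ]] [[ 0.52947963 -0.19237494  0.075     ]]
0.1 [[0.6327, -0.2238, 0.1]] [[0.6245, -0.2341, 0.1]]
0.11 [[0.631, -0.2224, 0.11]] [[0.6273, -0.2269, 0.11]]
0.12 [[0.6293, -0.2211, 0.12]] [[0.6301, -0.2197, 0.12]]
0.13 [[0.6276, -0.2197, 0.13]] [[0.6329, -0.2125, 0.13]]
```

View pics/c19w.png

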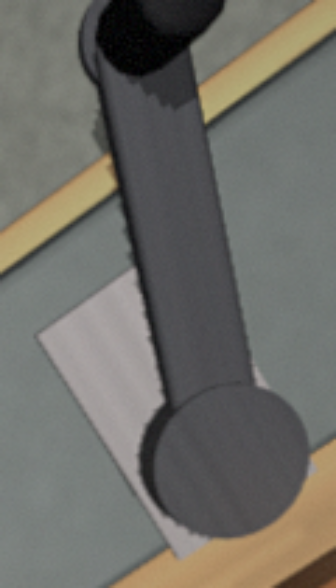

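Run:
```python
from h import *
go(.6296,-.2213,.15,-1.447)
```

```text
t 27.48 pos [ 0.5424 -0.088   0.2009] hd -2.147 j6 1.83 | shift [ 64.3  50.4 146. ] spin -40.099205745515846
```

```bash
python3 -m inch '[[12,0,30,-7],[25,0,60,-14],[40,10,90,-21],[55,25,120,-28],[64,40,146,-35],[64,50,146,-40],[64,50,146,-40],[64,50,146,-40],[64,50,146,-40]]' 0.3
python3 - <<'E'
from h import *
st(); w=grab("wrist","w20")
E
```

```text
time_s: 28.23
position: [0.631, -0.2209, 0.1532]
tool_rot: [-1.264, 1.12, -1.12]
ft_force: [-0.8, -0.3, 1.1]
opening: 0.699
t 28.23 pos [ 0.631  -0.2209  0.1532] hd -1.45 j [-0.47  0.44  1.34  0.    1.36  0.98] F [-0.8 -0.3  1.1] T [ 0.   -0.01 -0.03] open 0.699
```

View pics/w20.png

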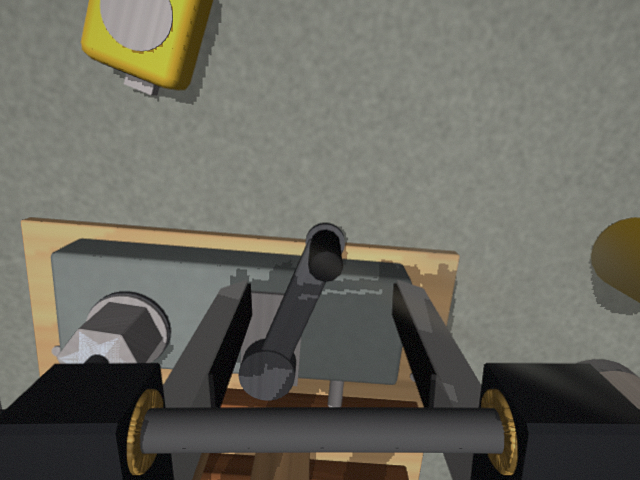

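Run:
```python
from h import *
w=get_image("wrist"); p=onz(w,[(326,264)],.118)[0]; print(p); go(p[0],p[1],.083,-1.447)
print("pivot hub",onz(w,[(268,370)],.08))
```

```text
[ 0.6337437  -0.22314564  0.118     ]
t 28.33 pos [ 0.6315 -0.2209  0.1545] hd -1.449 j6 0.98 | shift [ 2.4 71.5  1.8] spin -0.11457094145577305
pivot hub [[ 0.53710285 -0.19495602  0.08      ]]
```

```bash
python3 -m inch '[[2,25,1,0],[2,45,1,0],[2,60,1,0],[2,68,1,0],[2,68,1,0],[2,68,1,0]]' 0.3
python3 - <<'E'
from h import *
st()
E
python3 -m inch '[[0,0,0,0],[0,0,0,0],[0,0,0,0],[0,0,0,0],[0,0,0,0],[0,0,0,0],[0,0,0,0],[0,0,0,0],[0,0,0,0],[0,0,0,0]]' 1 30
python3 - <<'E'
from h import *
st(); grab("wrist","w21")
E
```

```text
time_s: 28.83
position: [0.6327, -0.2231, 0.086]
tool_rot: [-1.264, 1.118, -1.119]
ft_force: [-0.1, 0.0, 1.0]
opening: 0.701
t 28.83 pos [ 0.6327 -0.2231  0.086 ] hd -1.449 j [-0.47  0.51  1.39  0.    1.24  0.98] F [-0.1  0.   1. ] T [ 0.01 -0.02  0.  ] open 0.701
time_s: 29.67
position: [0.6323, -0.2233, 0.0851]
tool_rot: [-1.264, 1.119, -1.119]
ft_force: [-0.8, 0.7, -0.1]
opening: 0.204
t 29.67 pos [ 0.6323 -0.2233  0.0851] hd -1.449 j [-0.47  0.51  1.39  0.    1.24  0.98] F [-0.8  0.7 -0.1] T [0.08 0.07 0.01] open 0.204
```

View pics/w21.png

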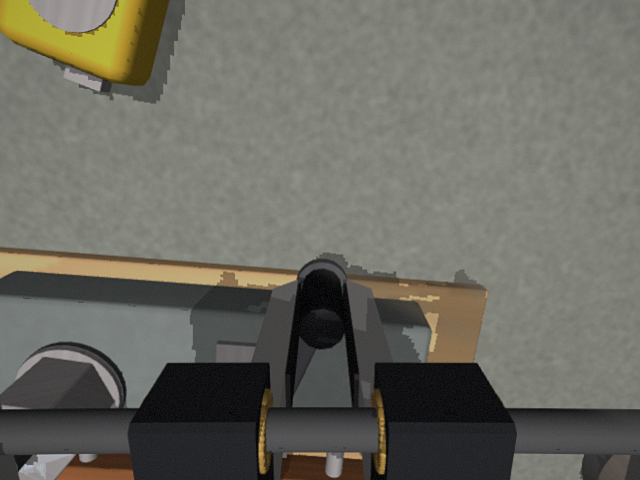

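```bash
cat >> h.py <<'E'
C=np.array([.5313,-.1947])
def ang():
    s=state(); v=s["position"][:2]-C; r=np.linalg.norm(v); th=-.276-np.arctan2(v[1],v[0])
    tang=np.array([np.sin(-.276-th),-np.cos(-.276-th)]); F=s["ft_force"][:2]
    print("t",round(s["time_s"],2),"lever",th.round(3),"r",r.round(4),"push",(-F@tang).round(2),"radial",(F@v/r).round(2),"Fz",s["ft_force"][2].round(1),"T",s["wrist_torque"].round(2),"j6",s["joint_pos"][5].round(2),"open",round(s["opening"],3))
def arc(t0,ths):
    "rows from lever angle t0 (now) to ths, in the current tool axes"
    s,M=axes(); p=lambda th:C+.105*np.array([np.cos(-.276-th),np.sin(-.276-th)])
    for th in ths:
        d=p(th)-p(t0); q=M.T@np.array([d[0],d[1],0])*1000; print(th,q.round(1),round(np.degrees(th-t0),1))
E
python3 - <<'E'
from h import *
ang(); arc(0,np.arange(.05,1.01,.05).round(2))
E
```

```text
t 29.72 lever -0.0 r 0.1049 push 0.11 radial -0.55 Fz 0.6 T [ 0.11  0.1  -0.02] j6 0.98 open 0.204
0.05 [ 4.8 -0.  -2.2] 2.9
0.1 [ 9.5 -0.  -4.5] 5.7
0.15 [14.  -0.  -7.2] 8.6
0.2 [ 18.4  -0.  -10. ] 11.5
0.25 [ 22.7  -0.  -13.1] 14.3
0.3 [ 26.8  -0.  -16.3] 17.2
0.35 [ 30.7  -0.  -19.8] 20.1
0.4 [ 34.5  -0.  -23.5] 22.9
0.45 [ 38.1  -0.  -27.3] 25.8
0.5 [ 41.4  -0.  -31.4] 28.6
0.55 [ 44.6  -0.  -35.5] 31.5
0.6 [ 47.5  -0.  -39.9] 34.4
0.65 [ 50.3  -0.  -44.4] 37.2
0.7 [ 52.8  -0.  -49. ] 40.1
0.75 [ 55.1  -0.  -53.7] 43.0
0.8 [ 57.1  -0.  -58.5] 45.8
0.85 [ 58.9  -0.  -63.5] 48.7
0.9 [ 60.4   0.  -68.5] 51.6
0.95 [ 61.7   0.  -73.6] 54.4
1.0 [ 62.7   0.  -78.7] 57.3
```

```bash
python3 -m inch '[[4.8,0,-2.2,2.9],[9.5,0,-4.5,5.7],[14,0,-7.2,8.6],[18.4,0,-10,11.5],[22.7,0,-13.1,14.3],[26.8,0,-16.3,17.2],[26.8,0,-16.3,17.2],[26.8,0,-16.3,17.2]]' >/dev/null
python3 - <<'E'
from h import *
ang(); arc(.3,[.35,.4,.45,.5,.55,.6,.7,.8,.9,1.0,1.1,1.2])
E
```

```text
t 30.38 lever 0.304 r 0.1047 push -1.93 radial -2.04 Fz 1.2 T [ 0.13  0.36 -0.02] j6 1.23 open 0.206
0.35 [ 4.8  0.  -2.2] 2.9
0.4 [ 9.5  0.  -4.6] 5.7
0.45 [14.   0.  -7.2] 8.6
0.5 [ 18.4   0.  -10. ] 11.5
0.55 [ 22.7   0.  -13.1] 14.3
0.6 [ 26.8   0.  -16.4] 17.2
0.7 [ 34.5   0.  -23.5] 22.9
0.8 [ 41.4   0.  -31.4] 28.6
0.9 [ 47.5   0.  -39.9] 34.4
1.0 [ 52.8   0.1 -49. ] 40.1
1.1 [ 57.1   0.1 -58.6] 45.8
1.2 [ 60.4   0.1 -68.5] 51.6
```

```bash
python3 -m inch '[[4.8,0,-2.2,2.9],[9.5,0,-4.6,5.7],[9.5,0,-4.6,5.7]]' >/dev/null; python3 -c "
from h import *
ang()"; python3 -m inch '[[4.8,0,-2.2,2.9],[9.5,0,-4.5,5.7],[9.5,0,-4.5,5.7]]' >/dev/null; python3 -c "
from h import *
ang()"; python3 -m inch '[[4.8,0,-2.2,2.9],[9.5,0,-4.5,5.7],[9.5,0,-4.5,5.7]]' >/dev/null; python3 -c "
from h import *
ang()"
```

```text
t 30.63 lever 0.403 r 0.1046 push -0.67 radial -1.45 Fz 1.1 T [ 0.23  0.37 -0.01] j6 1.32 open 0.21
t 30.88 lever 0.502 r 0.1045 push -1.56 radial -2.98 Fz 0.8 T [ 0.41  0.46 -0.04] j6 1.4 open 0.204
t 31.13 lever 0.601 r 0.1045 push -1.63 radial -2.96 Fz 1.7 T [ 0.49  0.48 -0.03] j6 1.48 open 0.204
```

```bash
for i in 1 2 3; do python3 -m inch '[[4.8,0,-2.2,2.9],[9.5,0,-4.5,5.7],[9.5,0,-4.5,5.7]]' >/dev/null; python3 -c "
from h import *
ang()"; done
```

```text
t 31.38 lever 0.698 r 0.1044 push 0.95 radial -3.08 Fz -0.2 T [ 0.66  0.4  -0.03] j6 1.57 open 0.203
t 31.63 lever 0.794 r 0.1044 push 0.45 radial -4.28 Fz 0.5 T [0.9  0.14 0.08] j6 1.65 open 0.206
t 31.88 lever 0.891 r 0.1044 push 1.9 radial -4.08 Fz 0.2 T [ 1.05 -0.04  0.14] j6 1.74 open 0.203
```

```bash
python3 -m inch '[[4.8,0,-3,2.9],[9.5,0,-5.5,5.7],[9.5,0,-5.5,5.7],[9.5,0,-5.5,5.7]]' >/dev/null; python3 -c "
from h import *
ang()"; python3 -m inch '[[4.8,0,-2.2,2.9],[9.5,0,-4.5,5.7],[9.5,0,-4.5,5.7],[9.5,0,-4.5,5.7]]' >/dev/null; python3 -c "
from h import *
ang()
for i in range(1): grab('wrist','w22')"; python3 -m inch '[[0,0,0,0],[0,0,0,0]]'>/dev/null;  python3 -c "
from h import *
ang();st()"
```

```text
t 32.22 lever 0.994 r 0.1043 push 4.35 radial -4.58 Fz -1.8 T [ 0.87 -0.46  0.05] j6 1.82 open 0.207
t 32.55 lever 1.098 r 0.1043 push 2.7 radial -4.1 Fz -0.8 T [ 0.92 -0.41  0.04] j6 1.91 open 0.206
t 32.77 lever 1.097 r 0.1043 push 3.59 radial -4.73 Fz -1.2 T [ 1.09 -0.45  0.02] j6 1.91 open 0.208
t 32.77 pos [ 0.5517 -0.2969  0.0849] hd -2.542 j [-0.63  0.43  1.51  0.    1.2   1.91] F [ 2.6  5.3 -1.2] T [ 1.09 -0.45  0.02] open 0.208
```

View pics/w22.png

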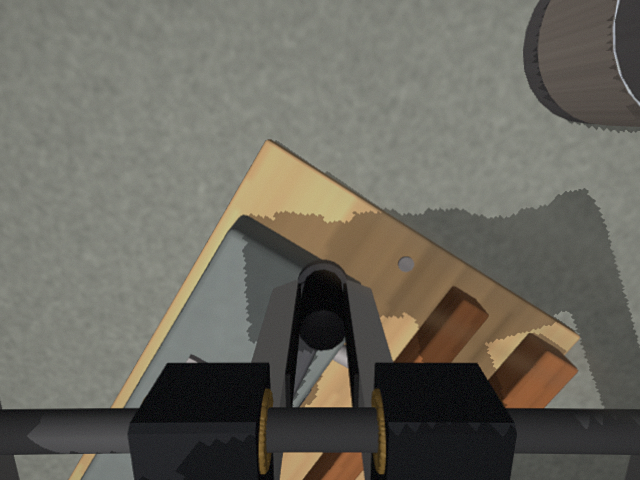

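Resistance began at about 0.7–0.75 rad: the tangential push was flat at −1.6 N up to 0.6 rad, then rose to about +3.5 N. That matches a gap of about 8.5–9 mm, so I'll close the lever.

```bash
for i in 1 2 3 4; do python3 -m inch '[[4.8,0,-2.2,2.9],[9.5,0,-4.5,5.7],[9.5,0,-4.5,5.7],[9.5,0,-4.5,5.7]]' >/dev/null; python3 -c "
from h import *
ang()"; done
```

```text
t 33.1 lever 1.201 r 0.1042 push 1.72 radial -4.82 Fz -1.7 T [ 1.09 -0.49 -0.  ] j6 2.0 open 0.208
t 33.43 lever 1.304 r 0.1042 push 1.46 radial -5.26 Fz -1.2 T [ 1.16 -0.51 -0.08] j6 2.09 open 0.206
t 33.77 lever 1.407 r 0.1042 push -0.23 radial -6.01 Fz -1.2 T [ 1.15 -0.43 -0.11] j6 2.17 open 0.202
t 34.1 lever 1.501 r 0.1041 push 2.35 radial -6.14 Fz -2.0 T [ 1.22 -0.75 -0.02] j6 2.27 open 0.209
```

```bash
python3 -m inch '[[3,0,-1,1],[3,0,-1,1],[3,0,-1,1]]' >/dev/null; python3 -c "
from h import *
ang()"; python3 -m inch '[[2,0,-1,1],[2,0,-1,1],[2,0,-1,1],[2,0,-1,1],[2,0,-1,1],[2,-15,-1,1],[2,-40,-1,1],[2,-75,-1,1],[2,-110,-1,1],[2,-130,-1,1],[2,-130,-1,1]]' 0.4
python3 - <<'E'
from h import *
st(); grab("wrist","w23"); grab("scene","s23"); grab("top","t23")
E
```

```text
t 34.35 lever 1.507 r 0.104 push 7.84 radial -8.73 Fz -6.1 T [ 1.2  -1.77  0.1 ] j6 2.28 open 0.211
time_s: 35.27
position: [0.5069, -0.3001, 0.2223]
tool_rot: [-0.166, 2.122, -2.142]
ft_force: [1.3, -0.1, 0.5]
opening: 0.604
t 35.27 pos [ 0.5069 -0.3001  0.2223] hd -2.978 j [-0.68  0.21  1.5  -0.    1.42  2.3 ] F [ 1.3 -0.1  0.5] T [ 0.03 -0.01  0.  ] open 0.604
```

View pics/w23.png

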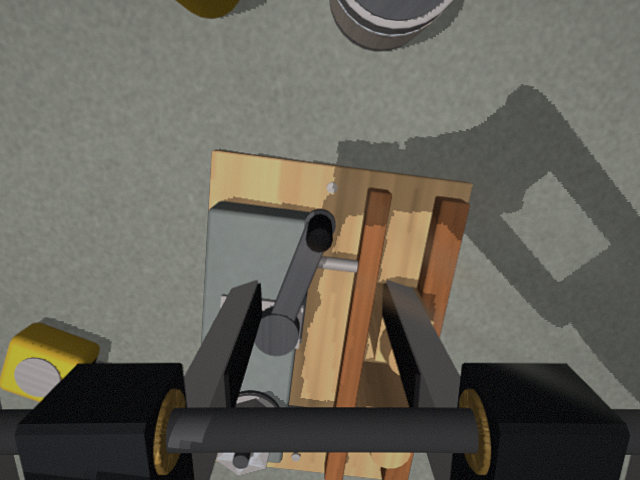

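View pics/s23.png

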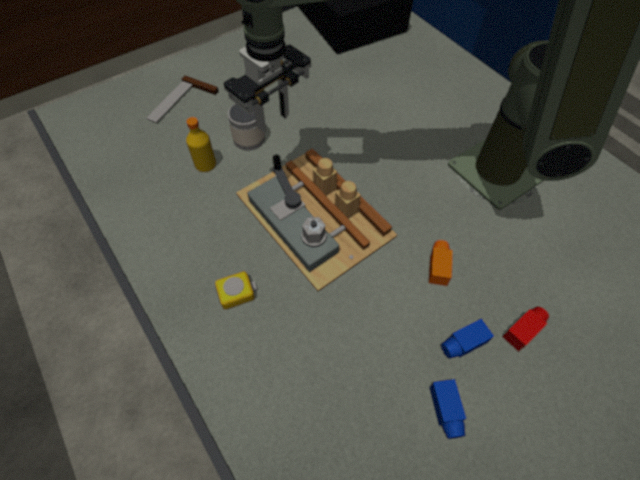

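```bash
python3 -c "
from h import *
go(.24,-.45,.24)"
```

```text
t 35.42 pos [ 0.5033 -0.2968  0.2141] hd -2.978 j6 2.3 | shift [284.8 -25.6 108.2] spin None
```

```bash
python3 -m inch '[[30,-25,11,0],[65,-25,24,0],[100,-25,38,0],[135,-25,51,0],[170,-25,65,0],[205,-25,78,0],[240,-25,91,0],[270,-25,103,0],[285,-25,108,0],[285,-25,108,0],[285,-25,108,0]]'
python3 - <<'E'
from h import *
st(); t=grab("top","t24"); s=grab("scene","s24")
cv2.imwrite("pics/c24.png",cv2.resize(t["pixels"][215:360,270:460,::-1],None,fx=4,fy=4,interpolation=cv2.INTER_CUBIC))
cv2.imwrite("pics/c24s.png",cv2.resize(s["pixels"][140:260,260:400,::-1],None,fx=4,fy=4,interpolation=cv2.INTER_CUBIC))
E
```

```text
time_s: 36.33
position: [0.2394, -0.4489, 0.2377]
tool_rot: [-0.174, 2.142, -2.133]
ft_force: [0.2, -0.2, -0.3]
opening: 0.602
t 36.33 pos [ 0.2394 -0.4489  0.2377] hd -2.98 j [-1.25  0.04  1.66  0.    1.45  1.73] F [ 0.2 -0.2 -0.3] T [ 0.12 -0.06 -0.  ] open 0.602
```

View pics/c24.png

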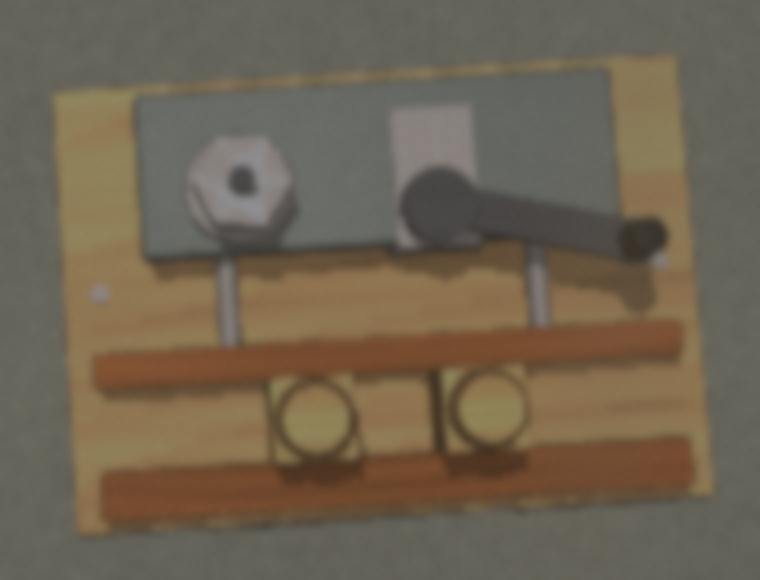

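View pics/c24s.png

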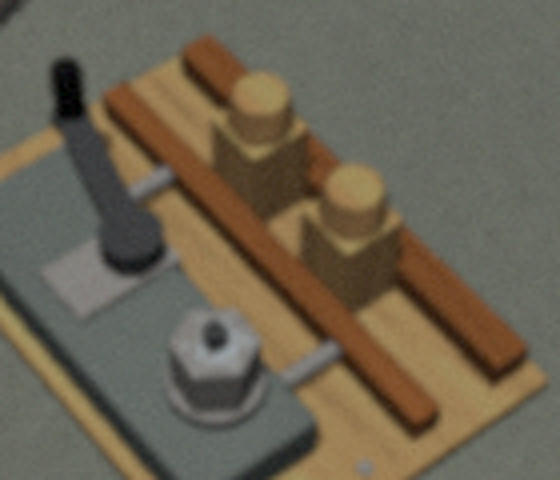

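View pics/t24.png

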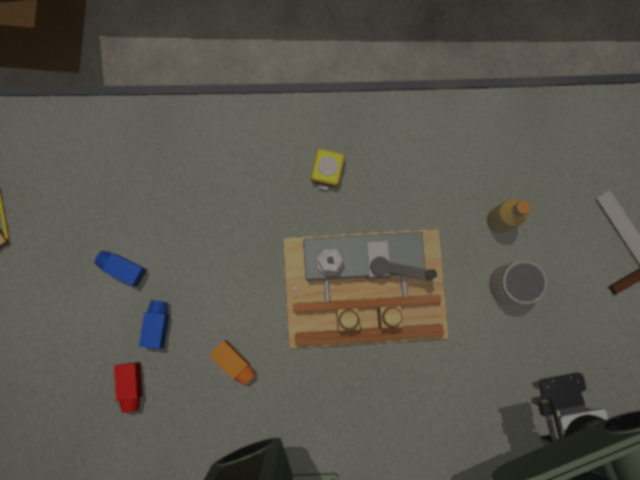

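Run:
```python
from h import *
t=get_image("top")
c=lambda p:[(270+x/4-.4,215+y/4-.4) for x,y in p]
m=onz(t,c([(95,390),(682,355)]),.037); f=onz(t,c([(102,471),(690,437)]),.037)
n=np.array([.9993,.038]); print("gap mm",[(1e3*((m[i]-f[i])[:2]@n)).round(1) for i in (0,1)])
p=onz(t,c([(650,236)]),.118)[0]; h=onz(t,c([(440,205)]),.082)[0]; v=p-h; print("lever",.038-np.radians(18)-np.arctan2(v[1],v[0]),np.linalg.norm(v[:2]))
b=onz(t,c([(316,419),(490,410)]),.112); print("foot tops",b.round(4).tolist(),[(1e3*(q[:2]-[.424,-.167])@np.array([[.9993,-.038],[.038,.9993]])).round(1) for q in b])
```

```text
gap mm [np.float64(43.3), np.float64(44.0)]
lever 1.5001435423706437 0.10457774775587941
foot tops [[0.4193, -0.1212, 0.112], [0.4218, -0.2096, 0.112]] [array([-2.9, 45.9]), array([ -3.8, -42.5])]
```

The jaw gap is 44 mm, the lever reads 1.50 rad, and both foot tops sit at slot x ≈ −3 to −4 mm, where an upright, clamped blank should be. I'm handing in.

```bash
python3 -c "
from plant import *
print(job_done())"
```

```text
the job is handed in; nothing more can be done
None
```

I stood both wooden blanks upright in the slot and clamped them. There were only two: the others in view were the blue, orange and red look-alikes. The nut went 2.2 rad clockwise and the lever is closed on its stop. The job was handed in at about 36 s, and no verdict was reported.

**Standing the blanks up:** I gripped each near its foot at 3 N, bobbed it so the bottom swung down, then straightened it against the fixed jaw. The second blank slid a little in the grip and leaned about 8°, so I eased it upright before letting go. In an early failed attempt, the first blank, held level, passed over the orange block and may have rested on it briefly. The block looks unmoved.

**Last checks from the top camera:**

| Check | Reading |
|---|---|
| Lever angle | 1.50 rad, stays put on its own |
| Gap between jaws | 43.3 and 44.0 mm at the two ends (blanks are 44 mm) |
| Blank feet, across the slot | −2.9 and −3.8 mm from its middle |
| Blank feet, along the slot | +46 and −43 mm from its middle |
| Glue bottle, tin, tape measure | look unmoved |
| Gripper | clear of everything |

**Less certain:** how far the jaw is pressed back could not be read directly. Lever resistance began at about 0.7–0.8 rad by force and jaw spacing, so I estimate 3–4 mm, against the 1.2–7.5 mm allowed. The force readings were noisy by 1–2 N, and the push I felt (about a 5 N rise) was at the low end of what was described.

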